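Rebuild the twist-lock screw tower

TASK

Rebuild the screw tower on its foot on the bench: take the cap off the foot with a quarter-turn and put it down on the bench, pull the deep jars up off the spring-clip rail, and stack every jar, deep and shallow, on the foot with the deep ones below the shallow ones, locking each home with a clockwise quarter-turn. Then lock the cap on the top jar in the same way and let go. The jars are full and open, so keep them upright, and leave the other tools and things where they are.

Things in the scene. Friction and masses are not known exactly. Their poses are not given: they have to be found in the camera images.
- foot: Foot of the tower, fixed to the bench: plywood disc 90 mm across and 10 mm thick with a grey collar 53 mm across on it, whose shoulder is 24 mm above the bench; on that a neck with two lugs just like a jar's. Origin at the centre of the underside, z up.
- foot_seat (a point): Centre of the foot's shoulder. Neck of foot and jars: 34 mm across, 15 mm tall (top 4 mm tapered to 27 mm), lugs at the part's own +y and -y, 43 mm tip to tip, 10 mm wide, 6 to 11 mm above the shoulder. Underside of jars and cap: 16 mm deep recess with inward ledges at its own +y and -y and gaps at +x and -x; it drops over the neck below until it rests on the shoulder. Foot flared to 59 mm, 8 mm high.
- foot_lug (a point): Tip of the foot's +y lug. To lock: lower the part with its x axis at a right angle to the x axis of the part below (within 15 degrees, either way round) till it seats (11 mm too high: lugs are on the ledges), then turn it 90 degrees clockwise seen from above, to a firm stop; x axes are then parallel. Anticlockwise 90 degrees unlocks. Play: 1 to 2 mm. A deep jar adds 60 mm, a shallow one 45.
- cap: Grey round cap, 53 mm across, 20 mm thick, with a bar grip on top 46 mm long along the cap's x, 12 mm wide and 20 mm tall (its top 40 mm above the underside). Recess and ledges below as a jar's. Origin at the centre of its underside, z up. Locked on the foot at the start, its x along the foot's x. 60 g.
- rack: Spring-clip rail fixed to the bench: aluminium plate 72 mm (x) by 264 mm (y), 8 mm thick, origin at the centre of its underside, z up. Three stations for deep jars along its y at -88, 0 and +88 mm, some of them empty. Fingers fit best on a jar's +y and -y sides (rack axes), as the clips are on the +x and -x sides.
- station1 (a point): Centre of the station at y = -88 mm, on the plate: a stud 33 mm across and 9 mm tall inside the jar's recess, and two sprung steel clips 31 mm to the +x and -x of it, up to 17 mm above the plate, that hold down the jar's flared foot. A firm pull straight up (about 7 N plus its weight) springs the jar free in its first 8 mm; lift it 25 mm before moving aside.
- station2 (a point): Centre of the middle station, on the plate; the same.
- station3 (a point): Centre of the station at y = +88 mm, on the plate; the same.
- deep1: Deep round jar of grey plastic, open at the top, full of screws, 170 g. Origin at the centre of its underside, z up. Straight body 53 mm across, up to a shoulder 60 mm above the underside (grip it there, above its lowest 17 mm); neck and lugs on top, recess below (see foot_seat). It stands on a rail station, underside 8 mm above the bench, its x within 8 degrees of the rack's x. May be absent (None).
- deep2: Deep round jar of grey plastic, open at the top, full of screws, 170 g. Origin at the centre of its underside, z up. Straight body 53 mm across, up to a shoulder 60 mm above the underside (grip it there, above its lowest 17 mm); neck and lugs on top, recess below (see foot_seat). It stands on a rail station, underside 8 mm above the bench, its x within 8 degrees of the rack's x. May be absent (None).
- deep3: Deep round jar of grey plastic, open at the top, full of screws, 170 g. Origin at the centre of its underside, z up. Straight body 53 mm across, up to a shoulder 60 mm above the underside (grip it there, above its lowest 17 mm); neck and lugs on top, recess below (see foot_seat). It stands on a rail station, underside 8 mm above the bench, its x within 8 degrees of the rack's x. May be absent (None).
- shallow1: Shallow round jar of grey plastic, open at the top, full of dowels, about 120 g. Just like a deep jar, but its shoulder is 45 mm above its underside. Origin at the centre of its underside, z up; any yaw. Stands loose on the bench. May be absent (None).
- shallow2: Shallow round jar of grey plastic, open at the top, full of screws, about 120 g. Just like a deep jar, but its shoulder is 45 mm above its underside. Origin at the centre of its underside, z up; any yaw. Stands loose on the bench. May be absent (None).
- tape: roll of tape lying flat, 86 mm across, 24 mm high; leave it. Origin at the centre of its underside.
- offcut: pine offcut 50 by 90 by 30 mm, leave it. Origin at the centre of its underside.
- glue: white glue bottle 60 mm across, 170 mm tall, standing; leave it. Origin at the centre of its underside.
- driver: screwdriver lying along its x, about 200 mm long; leave it.
- square: try square lying flat, wooden stock 110 mm along its y, steel blade 160 mm along its x; leave it.
Things that resemble listed ones, but are neither listed nor needed, are in the scene too. What is shaped like the cap but blue is not meant.

How it is judged:
By the outcome, as a careful person would: the job done as asked, in the order asked, and still so for the second after the job is handed in, with the robot touching nothing.
Of deep1, deep2, deep3, shallow1, shallow2 only 3 to 4 are there at a start; the rules pass over those that are not, and their reading is None.
At some moment in a run one of shallow1, shallow2, cap may be knocked a few centimetres aside while the robot is not near it.
It also fails if it takes over 210 s, if anything falls off the work surface, if the arm or the gripper's body presses on something with over 40 N, if the wrist force passes 120 N, or if a joint passes its speed limit or range.

ROBOT

A 6-joint arm with a two-finger parallel gripper is mounted at the origin on the work surface. World frame = base frame: x ahead of the robot, y to its left, z up, the work surface at z = 0. Lengths are in mm, angles in rad, forces in N, time in s.
With the tool pointing down it reaches from about 250 to 725 mm from the base axis. Payload 4 kg.
Tool frame: the origin (TCP) lies midway between the tips of the shut fingers; the grasp point (between the pads) lies 19 mm behind it; z points along the fingers, y is the line along which they close (so a half turn about z gives the same grasp; the last joint's range is limited). The gripper opens to 85 mm and grips with 20 to 120 N. Pads are 22 mm wide; open, the fingers measure 114 mm over their backs; the gripper's body (76 mm by 85 mm) begins 54 mm behind the grasp point. The pads swing forward as they close: fully open they stand 13 mm farther back than shut.
Start: joints at [-1.215, 0.241, 0.005, 1.335, 0, 1.571], TCP at [174.168, -468.684, 231.306] pointing down, gripper open.
Joint ranges: [-2.72, 2.72], [-1.05, 1.87], [-1.09, 1.28], [-1.99, 2.15], [-1.42, 1.44], [-3.14, 3.14]. Speed limits (rad/s): [2.79, 2.79, 3.14, 3.14, 3.14, 3.14].

INTERFACE

Orientations are given as a unit quaternion [w, x, y, z].
In Python, from cell import r gives the robot as it stands.
- The arm moves only by the tool apply_moves, never from a script. Its argument "commands" is one flat list of numbers, 7 for each row, row after row: the closure, from -1 (fully open) to 1 (shut), then the shift along the world's x, y, z normalised to -1 to 1, where 1 is 800 mm, then the turn, a rotation vector about the world's x, y, z normalised to -1 to 1, where 1 is pi rad. A call has 1 to 5 rows; each row is the pose to reach, as a shift and turn from the pose commanded when the call began, turning the shorter way round; what a row does not reach only later rows make up. A row lasts 1/8 s, in which the tool goes at most 62.5 mm and 10.7 degrees, less where a joint would pass 70% of its speed; a pose out of reach is approached as far as the arm can. A call with a number of a shift or a turn outside -1 to 1 is refused whole. A call with a gripper value outside its range is refused whole. The fingers move at their own pace and stop on an object; "grip_force" is the grip in N (left out, the last holds). Time passes only in rows, so rows that repeat a pose let the fingers close. It gives the time, the measured TCP pose, the force, the opening and the grip force at its end, in the units of the state.
- r.observe(): the state, without advancing time (a new reading comes with each control period).
- r.grab_frame(name): name is "scene" or "top"; returns a dict with "image" (480x640x3 uint8, red, green, blue), "depth" (480x640 float32, mm along the optical axis (not along the pixel's ray), 0 where there is no reading), "fov_y" (degrees; the focal length in pixels is half the picture's height over the tangent of half this angle, whatever the lens; pixels are square), "cx", "cy" (the principal point, pixels), "dist" ([k1, k2, p1, p2, k3] as OpenCV has them; the pictures are not rectified), "extrinsics" (4x4, takes a point from world to camera coordinates). Camera axes: x right, y down, z forward; pixel columns grow to the right and rows downward; lengths in mm; the calibration is good to about 2 mm. A picture is of the moment at which its call begins.
- r.finish_job(): hands the job in; it is judged then, once.
The state is a dict: "time_s": time; "joint_positions": joint angles; "qd": joint speeds; "effort": joint torques, N m; "eef_pos": TCP position; "orientation": TCP orientation; "wrist_force": force on the tool from outside, world axes, zero at the start; "torque": the same for the moment, N m; "opening": opening from 0.0 (shut) to 1.0 (fully open); "gripper_force": force on a finger pad.
Only numpy, scipy, OpenCV 4.12 (cv2) and the standard library are available. Lean on these libraries where they do the work, as an engineer would, in place of code of your own. Each camera call takes 0.05 s, during which the arm holds its last target. There are 200 camera calls.

## Working session

There is one attempt and no reset: what is moved stays moved. The work goes in short steps, Python scripts to look and compute and a tool call to move; the robot and the scene stay as the last step left them, time stands still between calls to the robot, and variables do not carry over. Pictures are saved under pics/ and viewed, at most 14 in all, crops included, and the job is handed in when it is done.

Besides the shell and the picture viewer there is one more tool, called after "Emit:" by a JSON object that holds its "fn" and its "kwargs", one argument or row to a line. apply_moves: Moves the arm, as the interface text tells. Scaled input: -1 to 1 covers 800 mm each way for a shift and pi rad each way for a turn. Its arguments: {"type":"object","properties":{"commands":{"type":"array"},"grip_force":{"type":"number"}},"required":["commands"]}

```bash
ls; mkdir -p pics; cat > h.py <<'E'
import numpy as np, cv2
from cell import r
def K(f):
    fl=240/np.tan(np.radians(f["fov_y"])/2)
    return np.array([[fl,0,f["cx"]],[0,fl,f["cy"]],[0,0,1.]]),np.array(f["dist"],float)
def plane(f,uv,z):
    k,d=K(f);uv=np.array(uv,float).reshape(-1,1,2)
    n=cv2.undistortPoints(uv,k,d).reshape(-1,2)
    E=np.array(f["extrinsics"]);R,t=E[:3,:3],E[:3,3];o=-R.T@t
    ray=np.c_[n,np.ones(len(n))]@R
    return o+ray*((z-o[2])/ray[:,2])[:,None]
def proj(f,P):
    k,d=K(f);E=np.array(f["extrinsics"])
    return cv2.projectPoints(np.array(P,float).reshape(-1,1,3),cv2.Rodrigues(E[:3,:3])[0],E[:3,3],k,d)[0].reshape(-1,2)
def cloud(f):
    k,d=K(f);v,u=np.mgrid[0:480,0:640]
    n=cv2.undistortPoints(np.stack([u,v],-1).reshape(-1,1,2).astype(float),k,d).reshape(-1,2)
    z=f["depth"].reshape(-1,1);E=np.array(f["extrinsics"])
    return ((np.c_[n,np.ones(len(n))]*z-E[:3,3])@E[:3,:3]).reshape(480,640,3)
def save(n,im): cv2.imwrite("pics/"+n,im[...,::-1])
E
python3 - <<'E'
from h import *
for n in("top","scene"):
    f=r.grab_frame(n);save(n+"0.png",f["image"]);np.savez("pics/%s0.npz"%n,**f)
    E=f["extrinsics"];print(n,f["fov_y"],-E[:3,:3].T@E[:3,3],f["dist"],(f["depth"]>0).mean())
print(r.observe())
E
```

```text
pics
top 54.103123740039806 [ 354.0914103    36.79780804 1266.06486103] [0.01110489 0.         0.         0.         0.        ] 0.9961263020833333
scene 43.542332540689806 [1311.38043164  -56.58164421  958.77511514] [-0.06629958  0.          0.          0.          0.        ] 0.9960546875
{'time_s': 0.1, 'joint_positions': array([-1.21500714e+00,  2.41346196e-01,  3.82729588e-03,  1.33519570e+00,
       -1.37245119e-05,  1.57079267e+00]), 'qd': array([ 0.00035697, -0.00261107,  0.00245218, -0.00107041, -0.00027897,
        0.00050473]), 'effort': array([ 1.22278761e-04, -3.73138118e+01,  2.53009772e+01,  1.08792353e-02,
        3.14926240e-05, -9.44232639e-07]), 'eef_pos': array([ 173.95933145, -468.14411393,  230.48562503]), 'orientation': array([-9.42786970e-04,  9.84217664e-01,  1.76959514e-01, -1.76479113e-04]), 'wrist_force': array([ 0.15076029, -0.17122392,  1.06077778]), 'torque': array([0.04359105, 0.01607938, 0.00588448]), 'gripper_force': 0.0, 'opening': 1.0016414716025126}
```

View pics/top0.png

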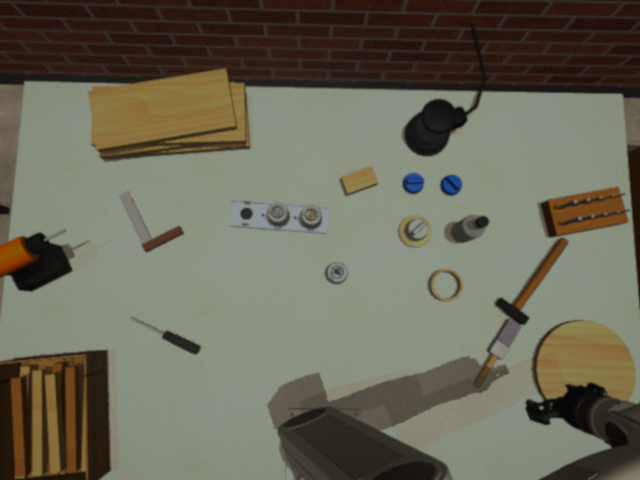

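View pics/scene0.png

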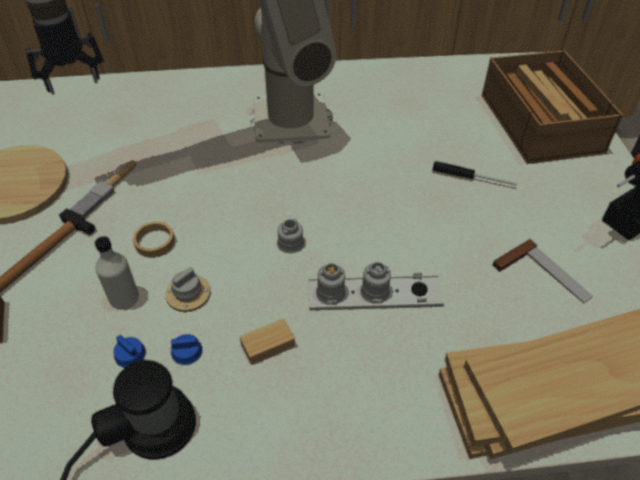

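The top view shows the grey cap on the foot at (416,230), two blue decoy caps at (413,183) and (452,185), deep jars on the rail at (277,213) and (312,216), an empty station at (246,213) and a loose jar at (337,272). The glue bottle (468,228), tape (445,284) and offcut (359,180) are near the foot. I'll check these in one close crop and measure them.

```bash
cat > m.py <<'E'
from h import *
def circ(P,R):
    from scipy.optimize import least_squares
    s=least_squares(lambda c:np.hypot(P[:,0]-c[0],P[:,1]-c[1])-R,P.mean(0)[:2],loss="soft_l1",f_scale=1)
    return s.x
def blob(fs,c,rad,z0,z1):
    o=[]
    for f in fs:
        P=cloud(f);m=(np.hypot(P[...,0]-c[0],P[...,1]-c[1])<rad)&(P[...,2]>z0)&(P[...,2]<z1)&(f["depth"]>0)
        o.append(P[m])
    return o
E
python3 - <<'E'
from m import *
T=dict(np.load("pics/top0.npz"));S=dict(np.load("pics/scene0.npz"))
for n,uv,z in [("cap",(416,230),64),("j277",(277,213),75),("j312",(312,216),75),("loose",(337,272),55)]:
    c=plane(T,[uv],z)[0]
    for f,nm in((T,"T"),(S,"S")):
        P=blob([f],c,45,14,120)[0]
        h=np.percentile(P[:,2],98)
        print(n,nm,c.round(),"n",len(P),"top",h.round(1),"mid all",((P[:,:2].min(0)+P[:,:2].max(0))/2).round(1),np.ptp(P[:,:2],axis=0).round(1),np.histogram(P[:,2],np.arange(10,100,5))[0])
a=cv2.resize(T["image"][160:300,220:500],None,fx=2.85,fy=2.85,interpolation=cv2.INTER_CUBIC)[:,:]
b=cv2.resize(S["image"][210:320,120:450],(798,266),interpolation=cv2.INTER_CUBIC)
im=np.zeros((600,800,3),np.uint8);a=cv2.resize(a,(660,330));im[:330,:660]=a;im[332:598,:798]=b;save("c1.png",np.clip(im*1.6,0,255).astype(np.uint8))
E
```

```text
cap T [ 557. -231.   64.] n 394 top 66.0 mid all [ 566.4 -235.3] [62.5 78.4] [  5   4   5  29  29  42 143  54   2  13  54  14   0   0   0   0   0]
cap S [ 557. -231.   64.] n 763 top 65.9 mid all [ 563.4 -237.2] [69.7 68.8] [ 13  37  23  68  72  48 188 106  40  42  93  33   0   0   0   0   0]
j277 T [594. 130.  75.] n 423 top 84.2 mid all [595.3 135.4] [71.6 73.7] [  7  21  16   7   9   7   7   4   7   9  59 119  52  49  44   6   0]
j277 S [594. 130.  75.] n 979 top 84.3 mid all [600.4 131.9] [70.9 69. ] [ 18  77  44  46  53  38  45  46  40  46  48 191  78 107  90  12   0]
j312 T [587.  40.  75.] n 427 top 83.6 mid all [591.  42.] [71.8 64.7] [ 15  29   9   7   7   7   8   4   6   8  51 146  35  45  48   2   0]
j312 S [587.  40.  75.] n 974 top 84.0 mid all [594.4  40.4] [72.4 66.4] [ 19  66  53  44  49  39  45  50  40  40  53 184  80  95 107  10   0]
loose T [445. -27.  55.] n 339 top 61.7 mid all [446.3 -26.2] [52.7 49.9] [  0   1   2   1   0  33 128  67  37  49  21   0   0   0   0   0   0]
loose S [445. -27.  55.] n 622 top 61.6 mid all [451.2 -30.1] [49.7 53.7] [  9  40  39  35  45  42 103 119  60  87  43   0   0   0   0   0   0]
```

View pics/c1.png

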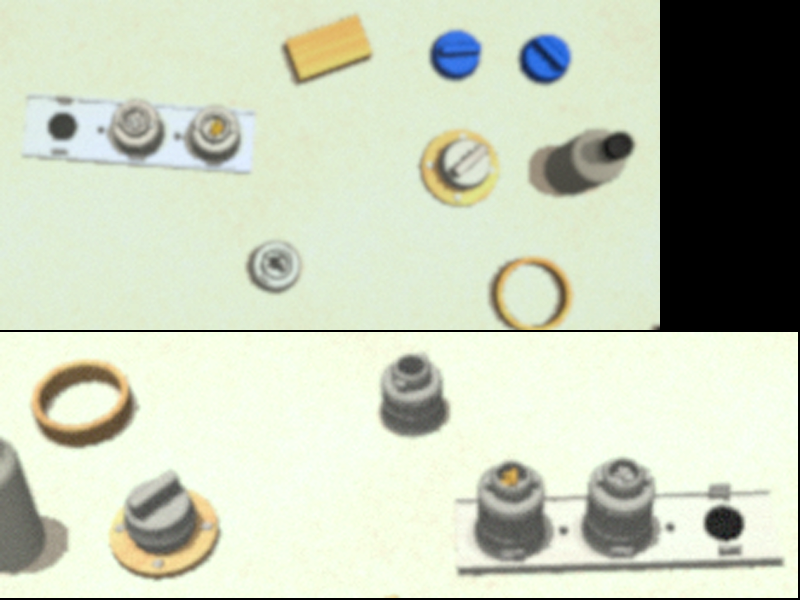

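The crop confirms the choice: grey cap with bar on the plywood foot (blue ones rejected), two deep jars (tops at ~83 mm, as expected) and one loose shallow jar (top ~61 mm). Now exact centres and yaws.

```bash
cat >> m.py <<'E'
def fit(f,c,zs,zu):
    # zs: shoulder z, zu: underside
    P=blob([f],c,40,zu+12,zs+20)[0]
    side=P[(P[:,2]<zs-4)&(P[:,2]>zu+14)]
    sh=P[(abs(P[:,2]-zs)<3)]
    nk=P[P[:,2]>zs+3]
    return side,sh,nk
def pca(P):
    w,v=np.linalg.eigh(np.cov(P[:,:2].T));return np.degrees(np.arctan2(v[1,1],v[0,1]))%180,np.sqrt(w*12)
E
cat > meas.py <<'E'
from m import *
def jar(f,c,zs,zu):
    sd,sh,nk=fit(f,c,zs,zu)
    c1=circ(sd,26.5) if len(sd)>20 else np.array([np.nan]*2)
    cm=(sh[:,:2].min(0)+sh[:,:2].max(0))/2
    top=nk[nk[:,2]>zs+12];tc=circ(top,15.) if len(top)>8 else c1
    # lugs: neck-height points beyond radius 18.5
    return c1.round(1),cm.round(1),tc.round(1),(len(sd),len(sh),len(top))
def lugs(f,c,zs):
    P=blob([f],c,24,zs+4.5,zs+12.5)[0];d=P[:,:2]-c;q=np.hypot(*d.T);k=q>18
    a=np.arctan2(d[k,1],d[k,0]);m=np.exp(2j*a).mean();return round(np.degrees(np.angle(m))/2%180,1),k.sum(),abs(m).round(2)
def dump(f,c,zs,zu):pass
E
python3 - <<'E'
from meas import *
T=dict(np.load("pics/top0.npz"));S=dict(np.load("pics/scene0.npz"))
for n,c,zs,zu in [("j277",(596,131),68,8),("j312",(590,40),68,8),("loose",(447,-28),45,0)]:
    for nm,f in(("T",T),("S",S)):
        j=jar(f,c,zs,zu);print(n,nm,*j)
        for cc in (j[2],): print("  lugs",lugs(f,cc,zs))
for nm,f in(("T",T),("S",S)):
    P=blob([f],(560,-233),40,56,72)[0];print("bar",nm,P.mean(0).round(1),((P.min(0)+P.max(0))/2).round(1),pca(P))
    P=blob([f],(560,-233),40,40,47)[0];print(" captop",((P.min(0)+P.max(0))/2).round(1),np.ptp(P,axis=0))
    P=blob([f],(562,-233),60,5,14)[0];print(" disc",((P.min(0)+P.max(0))/2).round(1),np.ptp(P,axis=0).round(1))
    hsv=cv2.cvtColor(f["image"],cv2.COLOR_RGB2HSV)
    P=cloud(f);m=(P[...,2]<14)&(P[...,2]>3)&(f["depth"]>0)&(abs(P[...,0]-590)<90)&(abs(P[...,1]-85)<170)&(hsv[...,1]<70)
    q=cv2.minAreaRect(P[m][:,:2].astype(np.float32));print("rack",q)
    P=blob([f],(570,-345),70,120,200)[0];print("glue",P.mean(0) if len(P) else 0)
    P=blob([f],(455,-300),70,12,40)[0];print("tape",((P.min(0)+P.max(0))/2).round())
E
```

```text
j277 T [598.1 131.3] [596.6 130.9] [597.4 131. ] (94, 134, 50)
  lugs (np.float64(76.8), np.int64(14), np.float64(0.53))
j277 S [597.8 128.2] [600.  127.8] [599.2 127.7] (374, 222, 102)
  lugs (np.float64(85.6), np.int64(24), np.float64(0.87))
j312 T [592.5  43.2] [592.8  42.5] [592.   43.4] (82, 158, 50)
  lugs (np.float64(92.3), np.int64(12), np.float64(0.86))
j312 S [592.4  40.3] [596.4  39.9] [594.6  39.5] (374, 211, 117)
  lugs (np.float64(91.3), np.int64(23), np.float64(0.82))
loose T [446.2 -26.7] [446.  -26.1] [445.7 -26.9] (49, 147, 55)
  lugs (np.float64(138.3), np.int64(13), np.float64(0.48))
loose S [445.4 -30. ] [450.7 -29.8] [447.4 -30.1] (222, 174, 88)
  lugs (np.float64(142.7), np.int64(19), np.float64(0.66))
bar T [ 563.1 -239.4   62.6] [ 563.8 -239.3   63. ] (np.float64(131.90655793447036), array([12.02052106, 45.67649295]))
 captop [ 564.3 -240.4   43.5] [51.88011828 51.24975455  6.98854358]
 disc [ 563.6 -236.1    9.5] [ 89.7 109.5   8.9]
rack ((589.9492797851562, 85.91101837158203), (338.1829833984375, 179.08758544921875), 89.93657684326172)
glue [ 560.59831013 -362.38784948  148.10128266]
tape [ 423. -317.   20.]
bar S [ 566.6 -242.1   62.6] [ 564.7 -242.1   62.4] (np.float64(131.1923838833333), array([12.58008302, 46.22057661]))
 captop [ 565.2 -242.6   43.6] [54.34093942 53.41376178  6.74658048]
 disc [ 571.3 -233.6    9.5] [ 96.4 107.3   8.9]
rack ((589.856201171875, 85.1314926147461), (179.50839233398438, 339.72332763671875), 0.02725892700254917)
glue [ 570.04800893 -367.36973311  146.99337012]
tape [ 425. -320.   21.]
```

Emit:
{"fn": "apply_moves", "kwargs": {
  "commands": [0.2,0.4885,0.2846,-0.1016,0,0,0.3,0.2,0.4885,0.2846,-0.1016,0,0,0.3,0.2,0.4885,0.2846,-0.1016,0,0,0.3,0.2,0.4885,0.2846,-0.1016,0,0,0.3,0.2,0.4885,0.2846,-0.1016,0,0,0.3],
  "grip_force": 40
}}

```text
time_s: 0.72
eef_pos: [441.3, -312.6, 175.3]
orientation: [-0.0, 0.796, 0.605, -0.0]
wrist_force: [-0.3, -0.9, 0.4]
opening: 0.402
gripper_force: 0.0
```

Emit:
{"fn": "apply_moves", "kwargs": {
  "commands": [0.2,0.1546,0.0895,-0.0316,0,0,0.2,0.2,0.1546,0.0895,-0.0316,0,0,0.317,0.2,0.1546,0.0895,-0.0316,0,0,0.317,0.2,0.1546,0.0895,-0.0316,0,0,0.317,0.2,0.1546,0.0895,-0.0316,0,0,0.317]
}}

```text
time_s: 1.35
eef_pos: [563.6, -241.5, 149.6]
orientation: [-0.001, 0.436, 0.9, -0.0]
wrist_force: [-0.1, -0.8, 0.2]
opening: 0.399
gripper_force: 0.0
```

Emit:
{"fn": "apply_moves", "kwargs": {
  "commands": [0.2,0,0,0,0,0,0.02,0.2,0,0,0,0,0,0.02]
}}

```text
time_s: 1.6
eef_pos: [563.3, -242.0, 150.1]
orientation: [-0.001, 0.412, 0.911, -0.0]
wrist_force: [-0.5, 0.5, -0.1]
opening: 0.401
gripper_force: 0.0
```

```bash
cat > st.py <<'E'
from h import *
from scipy.spatial.transform import Rotation as Ro
o=r.observe();M=Ro.from_quat(np.roll(o["orientation"],-1)).as_matrix()
print("t",o["time_s"],"tcp",o["eef_pos"].round(2),"yaw_y",np.degrees(np.arctan2(M[1,1],M[0,1])).round(2),"tilt",M[:2,2].round(4),"F",o["wrist_force"].round(1),"Mz",o["torque"].round(2),"op",round(o["opening"]*85,1),"gf",o["gripper_force"],"q",o["joint_positions"].round(3))
E
python3 - <<'E'
import st
from m import *
f=r.grab_frame("top");g=r.grab_frame("scene")
for nm,f in(("T",f),("S",g)):
    t=proj(f,[st.o["eef_pos"]])[0].astype(int);print(nm,t)
    c=f["image"][t[1]-60:t[1]+60,t[0]-65:t[0]+65];save("a%s.png"%nm,cv2.resize(c,None,fx=3,fy=3))
a=np.hstack([cv2.imread("pics/aT.png"),cv2.imread("pics/aS.png")]);cv2.imwrite("pics/a1.png",cv2.convertScaleAbs(a,alpha=1.5))
E
```

```text
t 1.6 tcp [ 563.3  -242.04  150.09] yaw_y 41.38 tilt [-0.0012  0.0005] F [-0.5  0.5 -0.1] Mz [ 0.01  0.03 -0.02] op 34.1 gf 0.0 q [-0.406  0.508  0.185  1.249 -0.     0.443]
T [428 221]
S [175 243]
```

View pics/a1.png

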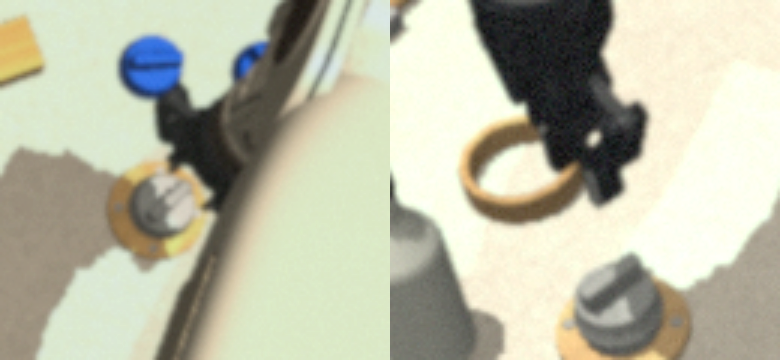

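The crop shows the open fingers over the cap (TCP projects at (585,180) in the scene crop, between the fingertips), with the bar aligned. Descend and grip.

Emit:
{"fn": "apply_moves", "kwargs": {
  "commands": [0.2,0.002,0.001,-0.07,0,0,0,0.2,0.002,0.001,-0.115,0,0,0,0.2,0.002,0.001,-0.129,0,0,0,0.2,0.002,0.001,-0.129,0,0,0,1,0.002,0.001,-0.129,0,0,0],
  "grip_force": 40
}}

```text
time_s: 2.33
eef_pos: [566.7, -242.1, 49.5]
orientation: [0.002, 0.412, 0.911, 0.0]
wrist_force: [-0.1, -0.2, 0.9]
opening: 0.202
gripper_force: 0.0
```

Emit:
{"fn": "apply_moves", "kwargs": {
  "commands": [1,0,0,0,0,0,0,1,0,0,0,0,0,0,1,0,0,0,0,0,0,1,0,0,0,0,0,0]
}}

```text
time_s: 2.82
eef_pos: [566.1, -242.8, 49.8]
orientation: [0.002, 0.412, 0.911, -0.001]
wrist_force: [-2.3, -2.0, 7.2]
opening: 0.129
gripper_force: 43.7
```

```bash
python3 st.py
```

```text
t 2.825 tcp [ 566.07 -242.84   49.81] yaw_y 41.37 tilt [ 0.0028 -0.0029] F [-2.3 -2.   7.2] Mz [-0.57  0.55  0.03] op 11.0 gf 43.678902983665466 q [-0.404  0.592  0.049  1.024 -0.002  0.444]
```

Emit:
{"fn": "apply_moves", "kwargs": {
  "commands": [1,0,0,0,0,0,0.05,1,0,0,0,0,0,0.1,1,0,0,0,0,0,0.15,1,0,0,0,0,0,0.2,1,0,0,0,0,0,0.25]
}}

```text
time_s: 3.45
eef_pos: [566.1, -242.2, 49.8]
orientation: [0.002, 0.029, 1.0, -0.001]
wrist_force: [-1.9, -2.2, 6.4]
opening: 0.127
gripper_force: 43.7
```

Emit:
{"fn": "apply_moves", "kwargs": {
  "commands": [1,0,0,0,0,0,0.05,1,0,0,0,0,0,0.1,1,0,0,0,0,0,0.15,1,0,0,0,0,0,0.2,1,0,0,0,0,0,0.25]
}}

```text
time_s: 4.08
eef_pos: [566.5, -241.5, 49.7]
orientation: [0.002, -0.356, 0.935, -0.001]
wrist_force: [-0.8, 1.5, 6.7]
opening: 0.126
gripper_force: 43.7
```

Emit:
{"fn": "apply_moves", "kwargs": {
  "commands": [1,0,0,0,0,0,0,1,0,0,0,0,0,0]
}}

```text
time_s: 4.32
eef_pos: [566.4, -241.5, 49.7]
orientation: [0.002, -0.354, 0.935, -0.001]
wrist_force: [-1.0, -0.4, 6.0]
opening: 0.123
gripper_force: 43.7
```

```bash
python3 st.py
```

```text
t 4.325 tcp [ 566.41 -241.53   49.74] yaw_y 131.43 tilt [ 0.0034 -0.0004] F [-1.  -0.4  6. ] Mz [0.12 0.45 0.03] op 10.5 gf 43.67473483085632 q [-4.040e-01  5.920e-01  4.900e-02  1.024e+00  1.000e-03 -1.127e+00]
```

Emit:
{"fn": "apply_moves", "kwargs": {
  "commands": [1,0,0,0.015,0,0,0,1,0,0,0.03,0,0,0,1,0,0,0.05,0,0,0,1,0,0,0.1,0,0,0,1,0,0,0.1,0,0,0]
}}

```text
time_s: 4.95
eef_pos: [568.1, -242.5, 132.6]
orientation: [0.003, -0.354, 0.935, -0.003]
wrist_force: [0.1, -0.4, -0.4]
opening: 0.129
gripper_force: 42.8
```

```bash
python3 - <<'E'
import st
from m import *
f=r.grab_frame("top");g=r.grab_frame("scene")
for nm,f in(("T",f),("S",g)):
    t=proj(f,[(566,-241,60)])[0].astype(int);print(nm,t)
    c=f["image"][t[1]-60:t[1]+60,t[0]-65:t[0]+65];save("a%s.png"%nm,cv2.resize(c,None,fx=3,fy=3))
a=np.hstack([cv2.imread("pics/aT.png"),cv2.imread("pics/aS.png")]);cv2.imwrite("pics/a2.png",cv2.convertScaleAbs(a,alpha=1.5))
E
```

```text
t 4.95 tcp [ 568.1  -242.49  132.55] yaw_y 131.42 tilt [ 0.0083 -0.0032] F [ 0.1 -0.4 -0.4] Mz [ 0.01 -0.08 -0.02] op 10.9 gf 42.77397394180298 q [-0.404  0.52   0.158  1.199  0.    -1.127]
T [419 226]
S [183 275]
```

View pics/a2.png

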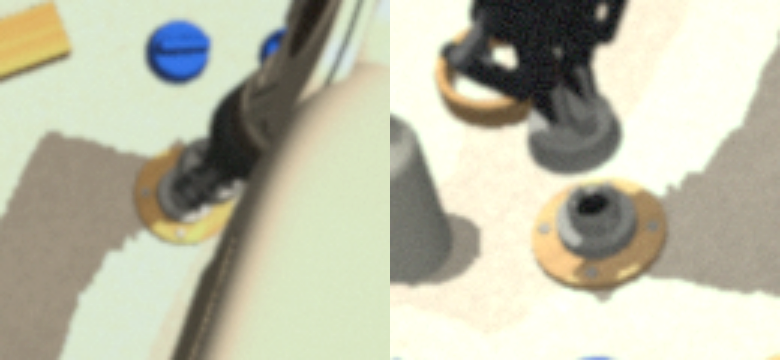

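The cap is off (scene crop: cap in the fingers at (575,135), bare foot neck at (597,205)). Put it on the clear bench at about (450,-150).

Emit:
{"fn": "apply_moves", "kwargs": {
  "commands": [1,-0.1475,0.1156,0,0,0,0,1,-0.1475,0.1156,0,0,0,0,1,-0.1475,0.1156,0,0,0,0,1,-0.1475,0.1156,-0.07,0,0,0,1,-0.1475,0.1156,-0.11,0,0,0]
}}

```text
time_s: 5.68
eef_pos: [444.8, -147.9, 37.1]
orientation: [-0.001, -0.354, 0.935, 0.001]
wrist_force: [-0.7, 0.3, -0.5]
opening: 0.127
gripper_force: 42.8
```

Emit:
{"fn": "apply_moves", "kwargs": {
  "commands": [1,0,0,0,0,0,0,1,0,0,-0.01,0,0,0,1,0,0,-0.02,0,0,0,1,0,0,-0.02,0,0,0]
}}

```text
time_s: 6.18
eef_pos: [448.7, -149.7, 25.5]
orientation: [0.001, -0.354, 0.935, -0.001]
wrist_force: [-0.9, -0.8, 7.7]
opening: 0.125
gripper_force: 44.2
```

```bash
python3 st.py
```

```text
t 6.175 tcp [ 448.71 -149.66   25.46] yaw_y 131.41 tilt [ 0.0034 -0.0014] F [-0.9 -0.8  7.7] Mz [0.09 0.41 0.06] op 10.6 gf 44.19682502746582 q [-0.322  0.386 -0.387  0.795 -0.    -1.044]
```

Emit:
{"fn": "apply_moves", "kwargs": {
  "commands": [0.2,0,0,0,0,0,0,0.2,0,0,0,0,0,0,0.2,0,0,0.03,0,0,0,0.2,0,0,0.1,0,0,0,-0.55,0,0,0.17,0,0,0]
}}

```text
time_s: 6.8
eef_pos: [446.7, -148.8, 160.6]
orientation: [-0.001, -0.354, 0.935, 0.0]
wrist_force: [0.7, -0.7, 0.7]
opening: 0.598
gripper_force: 0.0
```

Emit:
{"fn": "apply_moves", "kwargs": {
  "commands": [-0.55,0.1807,0.239,0,0,0,-0.249,-0.55,0.1807,0.239,0,0,0,-0.249,-0.55,0.1807,0.239,0,0,0,-0.249,-0.55,0.1807,0.239,0,0,0,-0.249,-0.55,0.1807,0.239,0,0,0,-0.249]
}}

```text
time_s: 7.42
eef_pos: [593.8, 46.2, 158.6]
orientation: [0.0, 0.029, 1.0, 0.0]
wrist_force: [-0.2, -1.0, -1.3]
opening: 0.778
gripper_force: 0.0
```

Emit:
{"fn": "apply_moves", "kwargs": {
  "commands": [-0.55,0,0,0,0,0,0,-0.55,0,0,0,0,0,0]
}}

```text
time_s: 7.68
eef_pos: [591.3, 41.6, 159.4]
orientation: [-0.0, 0.03, 1.0, -0.0]
wrist_force: [-0.3, -0.4, 0.9]
opening: 0.771
gripper_force: 0.0
```

```bash
python3 - <<'E'
import st
from meas import *
T=r.grab_frame("top");S=r.grab_frame("scene")
for nm,f in(("T",T),("S",S)):
    P=blob([f],(449,-150),40,33,48)[0];print("cap bar",nm,len(P),((P.min(0)+P.max(0))/2).round(1) if len(P) else 0)
    P=blob([f],(566,-241),30,35,42)[0];print("neck",nm,len(P),((P.min(0)+P.max(0))/2).round(1) if len(P) else 0)
for n,c,zs,zu in [("j277",(598,129),68,8),("j312",(593,42),68,8),("loose",(447,-28),45,0)]:
    for nm,f in(("T",T),("S",S)):
        try:j=jar(f,c,zs,zu);print(n,nm,*j,lugs(f,j[2],zs))
        except Exception as e:print(n,nm,e)
E
```

```text
t 7.675 tcp [591.29  41.63 159.37] yaw_y 86.61 tilt [-0.0007 -0.0002] F [-0.3 -0.4  0.9] Mz [0.01 0.   0.01] op 65.6 gf 0.0 q [ 0.07   0.462  0.135  1.245 -0.     0.13 ]
cap bar T 79 [ 447.7 -147.1   39.2]
neck T 53 [ 562.7 -239.9   38.4]
cap bar S 121 [ 448.7 -150.    38.8]
neck S 106 [ 565.3 -242.3   38.2]
j277 T [589.1 118.9] [597.8 139.8] [597.9 129.9] (43, 87, 37) (np.float64(98.6), np.int64(9), np.float64(0.38))
j277 S [597.9 128.2] [600.  127.5] [599.  127.2] (378, 204, 109) (np.float64(84.8), np.int64(20), np.float64(0.74))
j312 T zero-size array to reduction operation minimum which has no identity
j312 S [592.4  40.1] [596.2  39.9] [594.7  39.7] (376, 203, 110) (np.float64(91.8), np.int64(20), np.float64(0.7))
loose T zero-size array to reduction operation minimum which has no identity
loose S [445.2 -29.9] [451.5 -30.7] [447.4 -29.1] (221, 167, 80) (np.float64(142.7), np.int64(11), np.float64(0.69))
```

Emit:
{"fn": "apply_moves", "kwargs": {
  "commands": [-0.55,0.0015,0,-0.075,0,0,0,-0.55,0.0015,0,-0.13,0,0,0,-0.55,0.0015,0,-0.167,0,0,0,-0.55,0.0015,0,-0.167,0,0,0,1,0.0015,0,-0.167,0,0,0],
  "grip_force": 60
}}

```text
time_s: 8.4
eef_pos: [593.7, 41.6, 27.5]
orientation: [0.001, 0.03, 1.0, -0.0]
wrist_force: [-2.2, 0.4, -1.1]
opening: 0.605
gripper_force: 63.0
```

Emit:
{"fn": "apply_moves", "kwargs": {
  "commands": [1,0,0,0,0,0,0,1,0,0,0,0,0,0,1,0,0,0,0,0,0,1,0,0,0,0,0,0]
}}

```text
time_s: 8.9
eef_pos: [593.6, 42.0, 27.4]
orientation: [0.001, 0.03, 1.0, -0.0]
wrist_force: [-2.8, -2.7, 5.4]
opening: 0.608
gripper_force: 63.0
```

```bash
python3 st.py
```

```text
t 8.9 tcp [593.63  42.03  27.35] yaw_y 86.59 tilt [ 0.0019 -0.0004] F [-2.8 -2.7  5.4] Mz [-0.3   0.56 -0.03] op 51.7 gf 63.020206689834595 q [ 0.071  0.582 -0.038  0.95  -0.001  0.131]
```

Emit:
{"fn": "apply_moves", "kwargs": {
  "commands": [1,0,0,0.01,0,0,0,1,0,0,0.02,0,0,0,1,0,0,0.035,0,0,0,1,0,0,0.08,0,0,0,1,0,0,0.125,0,0,0]
}}

```text
time_s: 9.52
eef_pos: [593.0, 42.4, 127.6]
orientation: [0.0, 0.03, 1.0, 0.0]
wrist_force: [1.1, -0.3, -2.1]
opening: 0.606
gripper_force: 65.0
```

```bash
python3 - <<'E'
import st
from meas import *
S=r.grab_frame("scene")
z=st.o["eef_pos"][2]-19.4
c=st.o["eef_pos"][:2]
print("underside if held",z)
P=blob([S],c,24,z+64,z+74)[0];print(len(P))
d=P[:,:2]-c
print(jar(S,c,z+60,z),lugs(S,jar(S,c,z+60,z)[2],z+60))
t=proj(S,[(*c,z+40)])[0].astype(int);i=S["image"][t[1]-60:t[1]+60,t[0]-80:t[0]+80];save("a3.png",cv2.convertScaleAbs(cv2.resize(i,None,fx=4,fy=4),alpha=1.5))
E
```

```text
t 9.525 tcp [592.96  42.44 127.58] yaw_y 86.61 tilt [0.0002 0.0003] F [ 1.1 -0.3 -2.1] Mz [-0.01 -0.04 -0.04] op 51.5 gf 64.96055245399475 q [0.071 0.486 0.088 1.172 0.    0.131]
underside if held 108.18262042117755
186
(array([592.4,  42.3]), array([599.2,  39.7]), array([593.9,  41.3]), (589, 244, 195)) (np.float64(83.9), np.int64(16), np.float64(0.77))
```

View pics/a3.png

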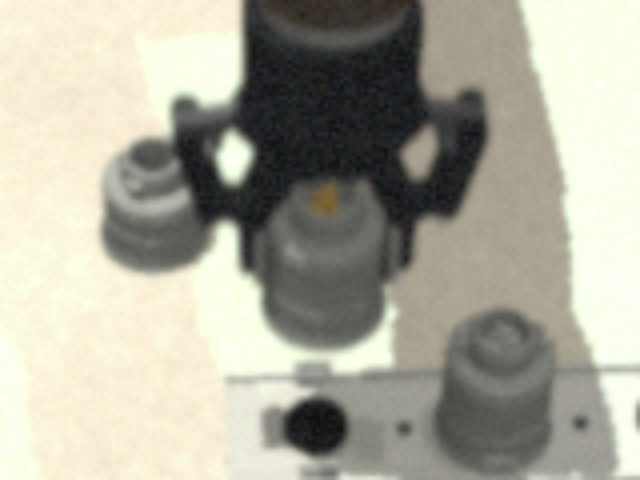

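The jar is held upright at (325,265) in the crop, its clips released, with the second deep jar and the shallow one undisturbed. Carry it to the foot with a +40° turn.

Emit:
{"fn": "apply_moves", "kwargs": {
  "commands": [1,-0.0334,-0.3551,0,0,0,0.222,1,-0.0334,-0.3551,0,0,0,0.222,1,-0.0334,-0.3551,0,0,0,0.222,1,-0.0334,-0.3551,0,0,0,0.222,1,-0.0334,-0.3551,0,0,0,0.222]
}}

```text
time_s: 10.2
eef_pos: [566.1, -244.4, 126.8]
orientation: [0.001, -0.313, 0.95, -0.001]
wrist_force: [0.3, 1.0, -1.5]
opening: 0.608
gripper_force: 65.1
```

```bash
python3 st.py
```

```text
t 10.2 tcp [ 566.08 -244.42  126.82] yaw_y 126.54 tilt [ 0.0015 -0.0006] F [ 0.3  1.  -1.5] Mz [ 0.06 -0.04 -0.01] op 51.7 gf 65.1491904258728 q [-0.408  0.528  0.155  1.196  0.    -1.045]
```

Emit:
{"fn": "apply_moves", "kwargs": {
  "commands": [1,0,0,-0.025,0,0,0,1,0,0,-0.05,0,0,0,1,0,0,-0.05,0,0,0,1,0,0,-0.05,0,0,0]
}}

```text
time_s: 10.7
eef_pos: [566.9, -241.9, 87.0]
orientation: [0.001, -0.314, 0.949, -0.0]
wrist_force: [0.7, -0.6, -0.6]
opening: 0.608
gripper_force: 65.2
```

```bash
python3 - <<'E'
import st
from meas import *
S=r.grab_frame("scene")
z=st.o["eef_pos"][2]-19.4;c=st.o["eef_pos"][:2]
j=jar(S,c,z+60,z);print(j,lugs(S,j[0],z+60),lugs(S,j[2],z+60))
P=blob([S],(566,-241),30,20,40)[0];print(len(P),((P.min(0)+P.max(0))/2).round(1))
E
```

```text
t 10.7 tcp [ 566.93 -241.86   87.  ] yaw_y 126.58 tilt [ 0.0014 -0.0005] F [ 0.7 -0.6 -0.6] Mz [ 0.04 -0.01  0.04] op 51.6 gf 65.23603677749634 q [-0.403  0.559  0.098  1.108  0.    -1.042]
(array([ 566.7, -241.2]), array([ 568.2, -238.7]), array([ 574.7, -249.5]), (538, 234, 169)) (np.float64(122.3), np.int64(18), np.float64(0.49)) (np.float64(122.5), np.int64(40), np.float64(0.36))
321 [ 570.6 -242.3   30. ]
```

Emit:
{"fn": "apply_moves", "kwargs": {
  "commands": [1,-0.0008,0,-0.03,0,0,0,1,-0.0008,0,-0.036,0,0,0,1,-0.0008,0,-0.042,0,0,0,1,-0.0008,0,-0.042,0,0,0]
}}

```text
time_s: 11.25
eef_pos: [565.8, -242.0, 52.8]
orientation: [0.0, -0.314, 0.95, -0.0]
wrist_force: [0.1, -1.3, -1.6]
opening: 0.609
gripper_force: 65.6
```

```bash
python3 st.py
```

```text
t 11.25 tcp [ 565.81 -242.04   52.78] yaw_y 126.56 tilt [ 0.0003 -0.0006] F [ 0.1 -1.3 -1.6] Mz [-0.06  0.14  0.04] op 51.7 gf 65.64556360244751 q [-0.404  0.59   0.055  1.035 -0.    -1.042]
```

Emit:
{"fn": "apply_moves", "kwargs": {
  "commands": [1,0,0,-0.006,0,0,0,1,0,0,-0.01,0,0,0,1,0,0,-0.0135,0,0,0,1,0,0,-0.0135,0,0,0]
}}

```text
time_s: 11.75
eef_pos: [565.9, -242.1, 43.4]
orientation: [0.001, -0.314, 0.95, -0.0]
wrist_force: [-3.2, 0.5, 7.5]
opening: 0.608
gripper_force: 66.7
```

```bash
python3 st.py
```

```text
t 11.75 tcp [ 565.92 -242.06   43.38] yaw_y 126.55 tilt [ 0.0014 -0.0005] F [-3.2  0.5  7.5] Mz [0.24 0.84 0.01] op 51.7 gf 66.65215015411377 q [-0.404  0.599  0.043  1.013  0.    -1.042]
```

Emit:
{"fn": "apply_moves", "kwargs": {
  "commands": [1,0,0,0,0,0,-0.05,1,0,0,0,0,0,-0.1,1,0,0,0,0,0,-0.15,1,0,0,0,0,0,-0.2,1,0,0,0,0,0,-0.25]
}}

```text
time_s: 12.38
eef_pos: [566.2, -243.2, 43.4]
orientation: [0.001, 0.076, 0.997, -0.001]
wrist_force: [-3.7, -1.7, 5.2]
opening: 0.607
gripper_force: 66.3
```

Emit:
{"fn": "apply_moves", "kwargs": {
  "commands": [1,0,0,0,0,0,-0.05,1,0,0,0,0,0,-0.1,1,0,0,0,0,0,-0.15,1,0,0,0,0,0,-0.2,1,0,0,0,0,0,-0.225]
}}

```text
time_s: 13.0
eef_pos: [565.8, -242.8, 43.4]
orientation: [0.001, 0.416, 0.909, -0.001]
wrist_force: [-3.2, -1.6, 6.5]
opening: 0.611
gripper_force: 66.1
```

```bash
python3 st.py
```

```text
t 13.0 tcp [ 565.81 -242.83   43.36] yaw_y 40.86 tilt [ 0.0013 -0.002 ] F [-3.2 -1.6  6.5] Mz [-0.19  0.84  0.17] op 51.9 gf 66.09570264816284 q [-4.050e-01  5.990e-01  4.300e-02  1.013e+00 -1.000e-03  4.530e-01]
```

Emit:
{"fn": "apply_moves", "kwargs": {
  "commands": [1,0,0,0,0,0,-0.02,1,0,0,0,0,0,-0.04,1,0,0,0,0,0,-0.06,1,0,0,0,0,0,-0.06]
}}

```text
time_s: 13.5
eef_pos: [566.7, -243.6, 43.3]
orientation: [0.002, 0.499, 0.867, -0.001]
wrist_force: [-1.4, -2.9, 6.6]
opening: 0.604
gripper_force: 66.0
```

```bash
python3 st.py
```

```text
t 13.5 tcp [ 566.68 -243.63   43.33] yaw_y 30.16 tilt [ 0.0029 -0.0036] F [-1.4 -2.9  6.6] Mz [-0.73  0.5  -0.35] op 51.4 gf 65.96401691436768 q [-0.405  0.6    0.044  1.011 -0.002  0.639]
```

Emit:
{"fn": "apply_moves", "kwargs": {
  "commands": [1,0,0,0,0,0,-0.015,1,0,0,0,0,0,-0.015]
}}

```text
time_s: 13.75
eef_pos: [566.8, -244.0, 43.3]
orientation: [0.002, 0.518, 0.856, -0.001]
wrist_force: [-2.0, -4.0, 5.8]
opening: 0.608
gripper_force: 66.1
```

```bash
python3 st.py
```

```text
t 13.75 tcp [ 566.84 -243.98   43.34] yaw_y 27.67 tilt [ 0.0029 -0.0046] F [-2.  -4.   5.8] Mz [-1.06  0.54  0.91] op 51.6 gf 66.06138825416565 q [-0.405  0.6    0.044  1.011 -0.003  0.683]
```

Emit:
{"fn": "apply_moves", "kwargs": {
  "commands": [1,0,0,0,0,0,-0.015,1,0,0,0,0,0,-0.015]
}}

```text
time_s: 14.0
eef_pos: [567.0, -244.5, 43.4]
orientation: [0.003, 0.537, 0.844, -0.002]
wrist_force: [-0.8, -6.9, 4.4]
opening: 0.607
gripper_force: 66.0
```

```bash
python3 st.py
```

```text
t 14.0 tcp [ 567.   -244.46   43.37] yaw_y 25.08 tilt [ 0.003  -0.0061] F [-0.8 -6.9  4.4] Mz [-1.44  0.62  1.55] op 51.6 gf 65.99979400634766 q [-0.405  0.6    0.045  1.01  -0.004  0.728]
```

Emit:
{"fn": "apply_moves", "kwargs": {
  "commands": [-0.6,0,0,0,0,0,0,-0.6,0,0,0,0,0,0,-0.6,0,0,0.04,0,0,0,-0.6,0,0,0.1,0,0,0,-0.6,0,0,0.15,0,0,0]
}}

```text
time_s: 14.62
eef_pos: [565.8, -241.3, 162.8]
orientation: [-0.0, 0.538, 0.843, 0.0]
wrist_force: [0.6, 0.5, 0.3]
opening: 0.802
gripper_force: 0.0
```

Emit:
{"fn": "apply_moves", "kwargs": {
  "commands": [-0.55,0.0385,0.4675,0,0,0,0.27,-0.55,0.0385,0.4675,0,0,0,0.27,-0.55,0.0385,0.4675,0,0,0,0.27,-0.55,0.0385,0.4675,0,0,0,0.27,-0.55,0.0385,0.4675,0,0,0,0.27]
}}

```text
time_s: 15.25
eef_pos: [591.0, 72.0, 161.4]
orientation: [-0.0, 0.142, 0.99, 0.0]
wrist_force: [1.1, -0.4, 0.0]
opening: 0.772
gripper_force: 0.0
```

Emit:
{"fn": "apply_moves", "kwargs": {
  "commands": [-0.55,0.007,0.079,0,0,0,0.04,-0.55,0.007,0.079,0,0,0,0.07,-0.55,0.007,0.079,0,0,0,0.07]
}}

```text
time_s: 15.62
eef_pos: [596.3, 134.2, 161.0]
orientation: [-0.001, 0.034, 0.999, 0.0]
wrist_force: [0.5, 0.5, -0.1]
opening: 0.776
gripper_force: 0.0
```

```bash
python3 - <<'E'
import st
from meas import *
T=r.grab_frame("top");S=r.grab_frame("scene")
for n,c,zs,zu in [("tower",(566,-241.5),84,24),("j277",(598,129),68,8),("loose",(447,-28),45,0)]:
    for nm,f in(("T",T),("S",S)):
        try:j=jar(f,c,zs,zu);print(n,nm,*j,lugs(f,j[2],zs),lugs(f,j[0],zs))
        except Exception as e:print(n,nm,e)
for nm,f in(("T",T),("S",S)):
    P=blob([f],(449,-150),60,33,48)[0];print("cap bar",nm,len(P),((P.min(0)+P.max(0))/2).round(1) if len(P) else 0)
    P=blob([f],(566,-241.5),32,20,110)[0];print(" tower top z",np.percentile(P[:,2],[90,98]))
t=proj(S,[(566,-241,70)])[0].astype(int);i=S["image"][t[1]-60:t[1]+60,t[0]-80:t[0]+80];a=cv2.resize(i,(400,300))
t=proj(T,[(566,-241,70)])[0].astype(int);i=T["image"][t[1]-30:t[1]+30,t[0]-40:t[0]+40];b=cv2.resize(i,(400,300),interpolation=cv2.INTER_CUBIC)
save("a4.png",cv2.convertScaleAbs(np.hstack([a,b]),alpha=1.5))
E
```

```text
t 15.625 tcp [596.31 134.19 160.99] yaw_y 86.12 tilt [-0.0012  0.0002] F [ 0.5  0.5 -0.1] Mz [0.   0.   0.02] op 66.0 gf 0.0 q [0.221 0.498 0.197 1.271 0.    0.289]
tower T [ 566.6 -241.1] [ 565.4 -240.1] [ 566.5 -241.4] (107, 146, 52) (np.float64(28.9), np.int64(10), np.float64(0.79)) (np.float64(29.0), np.int64(10), np.float64(0.79))
tower S [ 566.2 -243.4] [ 570.3 -243.7] [ 567.7 -243.1] (387, 231, 106) (np.float64(26.2), np.int64(20), np.float64(0.86)) (np.float64(24.1), np.int64(32), np.float64(0.73))
j277 T zero-size array to reduction operation minimum which has no identity
j277 S [597.7 128. ] [600.3 128. ] [599.1 127.3] (370, 210, 113) (np.float64(84.3), np.int64(15), np.float64(0.93)) (np.float64(95.4), np.int64(24), np.float64(0.35))
loose T [446.9 -26.6] [444.8 -26.2] [445.8 -26.2] (55, 146, 50) (np.float64(148.9), np.int64(9), np.float64(0.64)) (np.float64(152.8), np.int64(7), np.float64(0.57))
loose S [445.3 -29.9] [452. -30.] [447. -30.] (219, 175, 89) (np.float64(148.3), np.int64(17), np.float64(0.8)) (np.float64(156.5), np.int64(22), np.float64(0.58))
cap bar T 81 [ 448.1 -147.4   39.4]
 tower top z [96.30575888 99.46692639]
cap bar S 121 [ 448.4 -150.    40.6]
 tower top z [ 95.8550196  100.06548457]
```

View pics/a4.png

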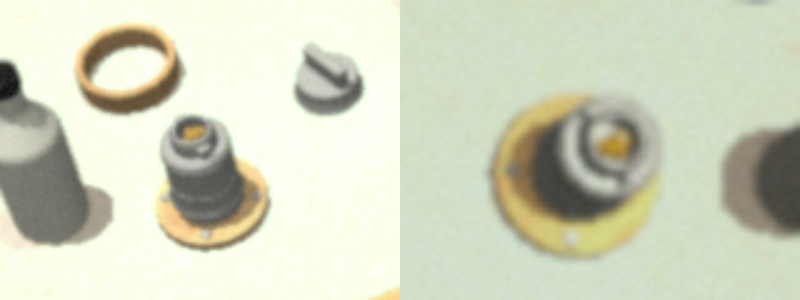

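The picture shows the deep jar seated on the foot at (200,180) (top at 99 mm as it must be), with its lug facing about as the foot's, and the cap on the bench at (328,80). Next, the second deep jar.

Emit:
{"fn": "apply_moves", "kwargs": {
  "commands": [-0.55,0,0,0,0,0,0,-0.55,0,0,-0.06,0,0,0,-0.55,0,0,-0.06,0,0,0,-0.55,0,0,-0.06,0,0,0]
}}

```text
time_s: 16.23
eef_pos: [597.3, 132.3, 114.6]
orientation: [0.0, 0.035, 0.999, 0.0]
wrist_force: [1.5, 0.3, -0.2]
opening: 0.774
gripper_force: 0.0
```

```bash
python3 st.py
```

```text
t 16.225 tcp [597.33 132.25 114.57] yaw_y 85.98 tilt [0.0006 0.0002] F [ 1.5  0.3 -0.2] Mz [ 0.01  0.04 -0.02] op 65.8 gf 0.0 q [0.218 0.529 0.123 1.164 0.    0.288]
```

Emit:
{"fn": "apply_moves", "kwargs": {
  "commands": [-0.55,0.0005,-0.003,-0.02,0,0,0,-0.55,0.0005,-0.003,-0.08,0,0,0,-0.55,0.0005,-0.003,-0.109,0,0,0,-0.55,0.0005,-0.003,-0.109,0,0,0,1,0.0005,-0.003,-0.109,0,0,0],
  "grip_force": 60
}}

```text
time_s: 16.85
eef_pos: [598.2, 130.2, 27.8]
orientation: [0.001, 0.035, 0.999, -0.0]
wrist_force: [-0.9, -1.9, -2.8]
opening: 0.606
gripper_force: 63.2
```

Emit:
{"fn": "apply_moves", "kwargs": {
  "commands": [1,0,0,0,0,0,0,1,0,0,0,0,0,0,1,0,0,0,0,0,0,1,0,0,0,0,0,0]
}}

```text
time_s: 17.35
eef_pos: [598.1, 130.2, 27.6]
orientation: [0.001, 0.035, 0.999, -0.0]
wrist_force: [-1.2, -2.9, 5.9]
opening: 0.61
gripper_force: 63.0
```

```bash
python3 st.py
```

```text
t 17.35 tcp [598.08 130.19  27.64] yaw_y 86.04 tilt [ 0.0022 -0.0002] F [-1.2 -2.9  5.9] Mz [-0.62  0.28 -0.04] op 51.8 gf 62.99186825752258 q [ 0.215  0.61   0.015  0.974 -0.001  0.284]
```

Emit:
{"fn": "apply_moves", "kwargs": {
  "commands": [1,0,0,0.01,0,0,0,1,0,0,0.02,0,0,0,1,0,0,0.035,0,0,0,1,0,0,0.09,0,0,0,1,0,0,0.16,0,0,0]
}}

```text
time_s: 17.98
eef_pos: [596.0, 130.7, 155.0]
orientation: [-0.002, 0.034, 0.999, 0.0]
wrist_force: [1.5, -0.5, -1.8]
opening: 0.605
gripper_force: 65.1
```

Emit:
{"fn": "apply_moves", "kwargs": {
  "commands": [1,-0.0401,-0.4653,0.03,0,0,0.222,1,-0.0401,-0.4653,0.03,0,0,0.222,1,-0.0401,-0.4653,0.03,0,0,0.222,1,-0.0401,-0.4653,0.03,0,0,0.222,1,-0.0401,-0.4653,0.03,0,0,0.222]
}}

```text
time_s: 18.6
eef_pos: [571.5, -171.4, 175.2]
orientation: [0.001, -0.31, 0.951, -0.0]
wrist_force: [0.7, 0.3, -2.1]
opening: 0.607
gripper_force: 65.6
```

```bash
python3 st.py
```

```text
t 18.6 tcp [ 571.47 -171.42  175.2 ] yaw_y 126.11 tilt [0.0019 0.0003] F [ 0.7  0.3 -2.1] Mz [-0.02 -0.06  0.03] op 51.6 gf 65.63677310943604 q [-2.920e-01  4.580e-01  1.720e-01  1.282e+00  1.000e-03 -9.220e-01]
```

Emit:
{"fn": "apply_moves", "kwargs": {
  "commands": [1,-0.0065,-0.086,0,0,0,0,1,-0.0065,-0.086,0,0,0,0,1,-0.0065,-0.086,-0.03,0,0,0,1,-0.0065,-0.086,-0.03,0,0,0,1,-0.0065,-0.086,-0.03,0,0,0]
}}

```text
time_s: 19.23
eef_pos: [566.8, -237.9, 150.6]
orientation: [0.0, -0.31, 0.951, -0.0]
wrist_force: [-0.2, -0.2, -1.9]
opening: 0.605
gripper_force: 65.6
```

```bash
python3 - <<'E'
import st
from meas import *
S=r.grab_frame("scene")
z=st.o["eef_pos"][2]-19.6;c=st.o["eef_pos"][:2]
j=jar(S,c,z+60,z);print(j,lugs(S,j[0],z+60),lugs(S,j[2],z+60))
sd,_,_=fit(S,(566,-242),84,24);print("tower",circ(sd,26.5))
i=S["image"];t=proj(S,[(566,-242,130)])[0].astype(int);save("a5.png",cv2.convertScaleAbs(cv2.resize(i[t[1]-75:t[1]+75,t[0]-75:t[0]+75],(600,600)),alpha=1.5))
E
```

```text
t 19.225 tcp [ 566.77 -237.89  150.64] yaw_y 126.09 tilt [0.0007 0.0001] F [-0.2 -0.2 -1.9] Mz [-0.05  0.   -0.04] op 51.5 gf 65.59446930885315 q [-0.398  0.509  0.188  1.249  0.    -1.028]
(array([ 567.3, -236.6]), array([ 570.1, -233.6]), array([ 572. , -241.9]), (615, 245, 186)) (np.float64(132.8), np.int64(21), np.float64(0.53)) (np.float64(121.4), np.int64(36), np.float64(0.34))
tower [ 566.21280508 -243.35528582]
```

View pics/a5.png

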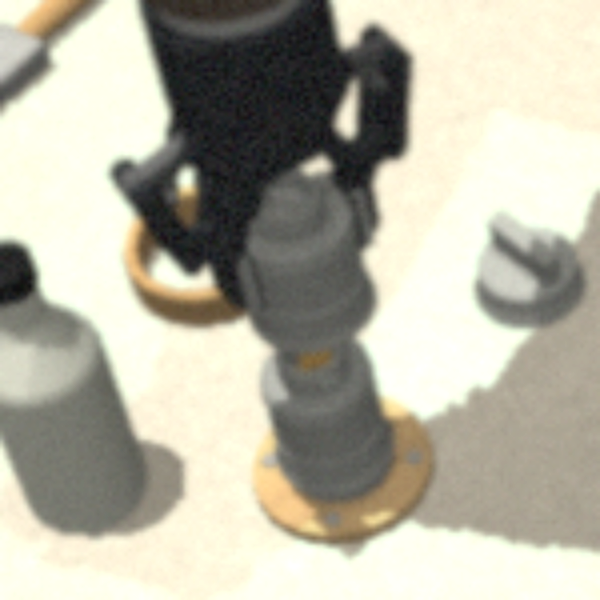

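The jar in hand is directly above the seated one, about 4 mm off sideways ((310,270) over (330,430)). Correct and lower.

Emit:
{"fn": "apply_moves", "kwargs": {
  "commands": [1,-0.001,-0.0055,0,0,0,0,1,-0.001,-0.0055,-0.02,0,0,0,1,-0.001,-0.0055,-0.034,0,0,0,1,-0.001,-0.0055,-0.034,0,0,0,1,-0.001,-0.0055,-0.034,0,0,0]
}}

```text
time_s: 19.9
eef_pos: [565.5, -243.2, 122.3]
orientation: [-0.0, -0.309, 0.951, 0.0]
wrist_force: [-0.2, -0.6, -2.1]
opening: 0.607
gripper_force: 65.6
```

```bash
python3 st.py
```

```text
t 19.9 tcp [ 565.46 -243.22  122.28] yaw_y 126.01 tilt [-0.0004  0.0002] F [-0.2 -0.6 -2.1] Mz [-0.03  0.02 -0.  ] op 51.6 gf 65.59480547904968 q [-0.406  0.531  0.148  1.188  0.    -1.035]
```

Emit:
{"fn": "apply_moves", "kwargs": {
  "commands": [1,0.0006,0.001,-0.008,0,0,0,1,0.0006,0.001,-0.013,0,0,0,1,0.0006,0.001,-0.013,0,0,0]
}}

```text
time_s: 20.27
eef_pos: [566.3, -243.1, 112.1]
orientation: [0.0, -0.309, 0.951, -0.001]
wrist_force: [1.7, -3.4, -1.8]
opening: 0.607
gripper_force: 65.9
```

```bash
python3 st.py
```

```text
t 20.275 tcp [ 566.25 -243.11  112.05] yaw_y 126.0 tilt [ 0.0006 -0.0014] F [ 1.7 -3.4 -1.8] Mz [-0.52 -0.22  0.07] op 51.6 gf 65.89101791381836 q [-4.050e-01  5.390e-01  1.330e-01  1.164e+00 -1.000e-03 -1.033e+00]
```

Emit:
{"fn": "apply_moves", "kwargs": {
  "commands": [1,0,0,-0.004,0,0,0,1,0,0,-0.008,0,0,0,1,0,0,-0.0115,0,0,0,1,0,0,-0.0115,0,0,0]
}}

```text
time_s: 20.78
eef_pos: [566.0, -242.9, 103.7]
orientation: [0.0, -0.309, 0.951, -0.001]
wrist_force: [-1.3, -2.8, 4.2]
opening: 0.608
gripper_force: 66.3
```

```bash
python3 st.py
```

```text
t 20.775 tcp [ 566.02 -242.94  103.65] yaw_y 125.99 tilt [ 0.0005 -0.001 ] F [-1.3 -2.8  4.2] Mz [-0.63  0.39 -0.03] op 51.7 gf 66.30230069160461 q [-4.050e-01  5.450e-01  1.200e-01  1.145e+00 -1.000e-03 -1.033e+00]
```

Emit:
{"fn": "apply_moves", "kwargs": {
  "commands": [1,0,0,0,0,0,-0.05,1,0,0,0,0,0,-0.1,1,0,0,0,0,0,-0.15,1,0,0,0,0,0,-0.2,1,0,0,0,0,0,-0.25]
}}

```text
time_s: 21.4
eef_pos: [566.7, -242.6, 103.7]
orientation: [0.001, 0.081, 0.997, -0.0]
wrist_force: [1.1, -2.1, 2.9]
opening: 0.606
gripper_force: 66.0
```

Emit:
{"fn": "apply_moves", "kwargs": {
  "commands": [1,0,0,0,0,0,-0.05,1,0,0,0,0,0,-0.1,1,0,0,0,0,0,-0.15,1,0,0,0,0,0,-0.2,1,0,0,0,0,0,-0.225]
}}

```text
time_s: 22.02
eef_pos: [566.9, -242.2, 103.7]
orientation: [0.001, 0.42, 0.908, 0.001]
wrist_force: [1.2, -1.2, 3.2]
opening: 0.609
gripper_force: 66.0
```

```bash
python3 st.py
```

```text
t 22.025 tcp [ 566.92 -242.2   103.7 ] yaw_y 40.38 tilt [0.0022 0.0002] F [ 1.2 -1.2  3.2] Mz [-0.38 -0.06  0.  ] op 51.7 gf 66.02097630500793 q [-4.040e-01  5.450e-01  1.200e-01  1.144e+00  1.000e-03  4.620e-01]
```

Emit:
{"fn": "apply_moves", "kwargs": {
  "commands": [1,0,0,0,0,0,-0.02,1,0,0,0,0,0,-0.035,1,0,0,0,0,0,-0.035]
}}

```text
time_s: 22.4
eef_pos: [566.9, -242.2, 103.7]
orientation: [0.001, 0.467, 0.884, 0.001]
wrist_force: [1.1, 0.3, 4.0]
opening: 0.609
gripper_force: 66.1
```

```bash
python3 st.py
```

```text
t 22.4 tcp [ 566.88 -242.17  103.69] yaw_y 34.27 tilt [0.0021 0.0002] F [1.1 0.3 4. ] Mz [-0.25 -0.14 -0.04] op 51.8 gf 66.06749653816223 q [-4.040e-01  5.450e-01  1.200e-01  1.144e+00  1.000e-03  5.680e-01]
```

Emit:
{"fn": "apply_moves", "kwargs": {
  "commands": [1,0,0,0,0,0,-0.02,1,0,0,0,0,0,-0.02]
}}

```text
time_s: 22.65
eef_pos: [566.9, -242.4, 103.7]
orientation: [0.001, 0.495, 0.869, 0.0]
wrist_force: [1.5, -0.9, 4.0]
opening: 0.607
gripper_force: 66.1
```

```bash
python3 st.py
```

```text
t 22.65 tcp [ 566.92 -242.39  103.68] yaw_y 30.71 tilt [ 0.0022 -0.0001] F [ 1.5 -0.9  4. ] Mz [-0.32 -0.25  0.  ] op 51.6 gf 66.07300043106079 q [-4.040e-01  5.450e-01  1.210e-01  1.144e+00  1.000e-03  6.300e-01]
```

Emit:
{"fn": "apply_moves", "kwargs": {
  "commands": [1,0,0,0,0,0,-0.02,1,0,0,0,0,0,-0.02]
}}

```text
time_s: 22.9
eef_pos: [567.2, -242.7, 103.7]
orientation: [0.001, 0.521, 0.854, 0.0]
wrist_force: [2.3, -3.0, 4.0]
opening: 0.606
gripper_force: 66.1
```

```bash
python3 st.py
```

```text
t 22.9 tcp [ 567.21 -242.67  103.68] yaw_y 27.2 tilt [ 0.0026 -0.0009] F [ 2.3 -3.   4. ] Mz [-0.55 -0.56  0.65] op 51.5 gf 66.08614325523376 q [-0.404  0.545  0.121  1.144  0.     0.692]
```

Emit:
{"fn": "apply_moves", "kwargs": {
  "commands": [1,0,0,0,0,0,-0.015,1,0,0,0,0,0,-0.015]
}}

```text
time_s: 23.15
eef_pos: [567.3, -242.8, 103.7]
orientation: [0.001, 0.541, 0.841, 0.0]
wrist_force: [3.8, -2.7, 4.6]
opening: 0.608
gripper_force: 66.1
```

```bash
python3 st.py
```

```text
t 23.15 tcp [ 567.3  -242.79  103.68] yaw_y 24.53 tilt [ 0.0027 -0.0013] F [ 3.8 -2.7  4.6] Mz [-0.75 -0.72  1.31] op 51.6 gf 66.11649870872498 q [-0.404  0.545  0.121  1.143 -0.     0.738]
```

Emit:
{"fn": "apply_moves", "kwargs": {
  "commands": [-0.6,0,0,0,0,0,0,-0.6,0,0,0,0,0,0,-0.6,0,0,0.03,0,0,0,-0.6,0,0,0.08,0,0,0,-0.6,0,0,0.125,0,0,0]
}}

```text
time_s: 23.78
eef_pos: [564.9, -241.9, 202.9]
orientation: [-0.002, 0.543, 0.84, -0.0]
wrist_force: [1.2, -0.2, -0.1]
opening: 0.804
gripper_force: 0.0
```

Emit:
{"fn": "apply_moves", "kwargs": {
  "commands": [-0.55,-0.1505,0.268,0,0,0,0.253,-0.55,-0.1505,0.268,0,0,0,0.253,-0.55,-0.1505,0.268,0,0,0,0.253,-0.55,-0.1505,0.268,0,0,0,0.253,-0.55,-0.1505,0.268,0,0,0,0.253]
}}

```text
time_s: 24.4
eef_pos: [441.9, -25.0, 202.2]
orientation: [-0.002, 0.171, 0.985, 0.0]
wrist_force: [0.3, -1.2, -0.2]
opening: 0.779
gripper_force: 0.0
```

```bash
python3 - <<'E'
import st
from meas import *
T=r.grab_frame("top");S=r.grab_frame("scene")
for n,c,zs,zu in [("tower",(566,-242),144,84),("loose",(447,-28),45,0)]:
    for nm,f in(("T",T),("S",S)):
        try:j=jar(f,c,zs,zu);print(n,nm,*j,lugs(f,j[2],zs),lugs(f,j[0],zs))
        except Exception as e:print(n,nm,e)
        P=blob([f],c,32,20,190)[0];print("  top z",np.percentile(P[:,2],[90,98]) if len(P) else 0)
        P=blob([f],(449,-150),60,33,48)[0];print("  cap bar",nm,len(P),((P.min(0)+P.max(0))/2).round(1) if len(P) else 0)
def crop(f,p,h,s):
    t=proj(f,[p])[0].astype(int);i=f["image"][max(t[1]-h,0):t[1]+h,t[0]-h:t[0]+h];return cv2.resize(i,(s,s),interpolation=cv2.INTER_CUBIC)
a=np.hstack([crop(S,(566,-242,150),25,400),crop(S,(447,-28,55),25,400)])
save("a6.png",cv2.convertScaleAbs(a,alpha=1.5))
E
```

```text
t 24.4 tcp [441.93 -24.97 202.23] yaw_y 70.25 tilt [-0.0042  0.0014] F [ 0.3 -1.2 -0.2] Mz [-0.01 -0.06  0.04] op 66.2 gf 0.0 q [-5.700e-02  1.470e-01 -1.890e-01  1.239e+00  1.000e-03  2.870e-01]
tower T [ 567.7 -241. ] [ 567.2 -240. ] [ 567.6 -240.5] (122, 155, 39) (np.float64(28.8), np.int64(14), np.float64(0.82)) (np.float64(28.4), np.int64(14), np.float64(0.94))
  top z [154.55152558 158.66180459]
  cap bar T 0 0
tower S [ 567.5 -243.1] [ 572.8 -242.6] [ 568.4 -243.1] (452, 253, 121) (np.float64(29.6), np.int64(20), np.float64(0.83)) (np.float64(27.6), np.int64(26), np.float64(0.71))
  top z [153.89035801 159.50289822]
  cap bar S 120 [ 449.7 -149.8   38.8]
loose T zero-size array to reduction operation minimum which has no identity
  top z 0
  cap bar T 0 0
loose S [445.3 -29.9] [450.7 -30. ] [447.3 -29.9] (216, 173, 85) (np.float64(144.4), np.int64(17), np.float64(0.87)) (np.float64(148.1), np.int64(24), np.float64(0.69))
  top z [58.16114095 61.55297385]
  cap bar S 120 [ 449.7 -149.8   38.8]
```

View pics/a6.png

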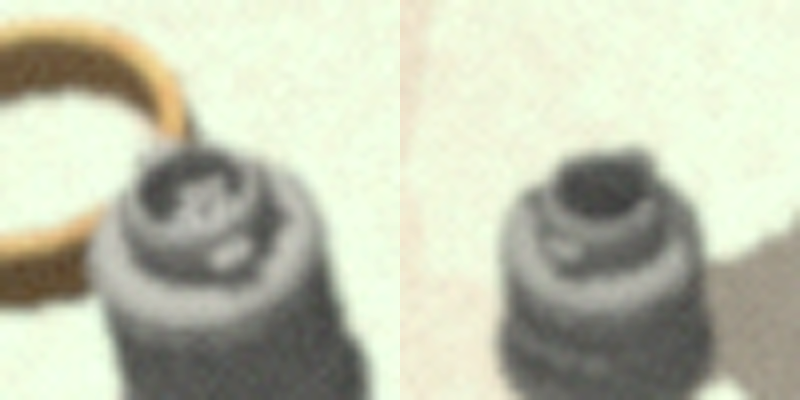

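The pictures show both necks clearly: tower lug facing the camera at (235,250), shallow jar's at (565,247) in the crop. I'll get their yaws by casting these rays at lug height.

```bash
python3 - <<'E'
from m import *
S=r.grab_frame("scene")
for p,uv,z,c in [((566,-242,150),(235,250),153,(567.5,-243.1)),((447,-28,55),(165,247),54,(445.8,-29.9))]:
    t=proj(S,[p])[0].astype(int);q=t+np.array(uv)/8-25
    w=plane(S,[q],z)[0][:2]-c;print(q,w.round(1),np.hypot(*w),np.degrees(np.arctan2(w[1],w[0])))
E
python3 st.py
```

```text
[179.375 250.25 ] [15.5 10. ] 18.481966538676456 32.856250556294064
[285.625 230.875] [14.7 -8.6] 16.992869920335806 -30.257676504342918
t 24.55 tcp [444.82 -27.61 202.58] yaw_y 69.84 tilt [-0.0014  0.0003] F [ 0.5 -0.9  0.2] Mz [-0.03 -0.04  0.04] op 65.9 gf 0.0 q [-0.062  0.15  -0.184  1.238  0.     0.29 ]
```

Emit:
{"fn": "apply_moves", "kwargs": {
  "commands": [-0.55,0.002,-0.001,-0.075,0,0,0,-0.55,0.002,-0.001,-0.15,0,0,0,-0.55,0.002,-0.001,-0.19,0,0,0,-0.55,0.002,-0.001,-0.21,0,0,0,-0.55,0.002,-0.001,-0.21,0,0,0]
}}

```text
time_s: 25.18
eef_pos: [445.6, -29.4, 33.2]
orientation: [-0.002, 0.176, 0.984, -0.0]
wrist_force: [-0.1, -0.2, -0.1]
opening: 0.772
gripper_force: 0.0
```

```bash
python3 st.py
```

```text
t 25.175 tcp [445.65 -29.41  33.21] yaw_y 69.72 tilt [-0.0047  0.0005] F [-0.1 -0.2 -0.1] Mz [ 0.01  0.03 -0.  ] op 65.6 gf 0.0 q [-0.066  0.337 -0.437  0.801  0.     0.288]
```

Emit:
{"fn": "apply_moves", "kwargs": {
  "commands": [-0.55,0.0012,0.0008,-0.015,0,0,0,-0.55,0.0012,0.0008,-0.027,0,0,0,-0.55,0.0012,0.0008,-0.027,0,0,0,-0.55,0.0012,0.0008,-0.027,0,0,0,1,0.0012,0.0008,-0.027,0,0,0],
  "grip_force": 50
}}

```text
time_s: 25.8
eef_pos: [448.6, -28.4, 14.0]
orientation: [0.001, 0.175, 0.985, -0.0]
wrist_force: [0.0, -0.2, 1.5]
opening: 0.604
gripper_force: 52.0
```

Emit:
{"fn": "apply_moves", "kwargs": {
  "commands": [1,0,0,0,0,0,0,1,0,0,0,0,0,0,1,0,0,0,0,0,0,1,0,0,0,0,0,0]
}}

```text
time_s: 26.3
eef_pos: [448.6, -28.4, 14.1]
orientation: [0.001, 0.175, 0.985, -0.0]
wrist_force: [-1.2, -1.1, 6.0]
opening: 0.607
gripper_force: 51.9
```

```bash
python3 st.py
```

```text
t 26.3 tcp [448.64 -28.4   14.06] yaw_y 69.85 tilt [ 0.0013 -0.0004] F [-1.2 -1.1  6. ] Mz [-0.14  0.29  0.03] op 51.6 gf 51.915984749794006 q [-0.063  0.368 -0.457  0.745 -0.     0.289]
```

Emit:
{"fn": "apply_moves", "kwargs": {
  "commands": [1,0,0,0.05,0,0,0,1,0,0,0.12,0,0,0,1,0,0,0.19,0,0,0,1,0,0,0.255,0,0,0,1,0,0,0.255,0,0,0]
}}

```text
time_s: 26.92
eef_pos: [451.1, -28.3, 221.6]
orientation: [0.005, 0.175, 0.985, 0.001]
wrist_force: [0.6, 0.2, -1.7]
opening: 0.611
gripper_force: 52.8
```

Emit:
{"fn": "apply_moves", "kwargs": {
  "commands": [1,0.1495,-0.2689,0,0,0,-0.144,1,0.1495,-0.2689,0,0,0,-0.144,1,0.1495,-0.2689,0,0,0,-0.144,1,0.1495,-0.2689,0,0,0,-0.144,1,0.1495,-0.2689,0,0,0,-0.144]
}}

```text
time_s: 27.55
eef_pos: [567.8, -246.6, 212.6]
orientation: [-0.003, 0.393, 0.919, -0.0]
wrist_force: [-0.1, 1.2, -2.4]
opening: 0.603
gripper_force: 52.9
```

Emit:
{"fn": "apply_moves", "kwargs": {
  "commands": [1,0,0,0,0,0,0,1,0,0,-0.02,0,0,0,1,0,0,-0.02,0,0,0]
}}

```text
time_s: 27.92
eef_pos: [566.3, -241.3, 200.1]
orientation: [-0.002, 0.39, 0.921, 0.0]
wrist_force: [-0.4, 0.6, -1.7]
opening: 0.61
gripper_force: 52.9
```

```bash
python3 - <<'E'
import st
from meas import *
S=r.grab_frame("scene")
z=st.o["eef_pos"][2]-14;c=st.o["eef_pos"][:2]
j=jar(S,c,z+45,z);print(j,lugs(S,j[0],z+45))
sd,_,_=fit(S,(566,-242),144,84);print("tower",circ(sd,26.5))
i=S["image"];t=proj(S,[(566,-242,190)])[0].astype(int);save("a7.png",cv2.convertScaleAbs(cv2.resize(i[t[1]-60:t[1]+60,t[0]-60:t[0]+60],(480,480)),alpha=1.5))
E
```

```text
t 27.925 tcp [ 566.27 -241.33  200.13] yaw_y 44.04 tilt [-0.0033  0.0017] F [-0.4  0.6 -1.7] Mz [-0.01  0.01 -0.01] op 51.9 gf 52.89392709732056 q [-0.403  0.49   0.287  1.372  0.     0.399]
(array([ 567.4, -233.9]), array([ 571.5, -240.6]), array([ 565.1, -241.5]), (288, 177, 106)) (np.float64(109.8), np.int64(34), np.float64(0.59))
tower [ 567.41636525 -243.15159518]
```

View pics/a7.png

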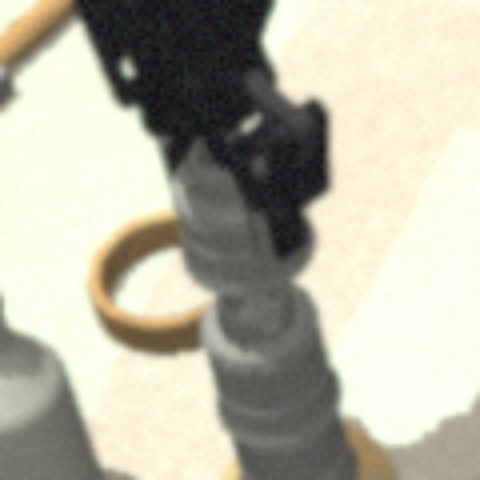

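Crop: the shallow jar's base centre (247,265) lies in line with the tower's axis (262,320 → 295,450). Lower it.

Emit:
{"fn": "apply_moves", "kwargs": {
  "commands": [1,0.0018,-0.002,-0.01,0,0,0,1,0.0018,-0.002,-0.023,0,0,0,1,0.0018,-0.002,-0.023,0,0,0,1,0.0018,-0.002,-0.023,0,0,0]
}}

```text
time_s: 28.48
eef_pos: [569.2, -245.0, 182.8]
orientation: [-0.0, 0.391, 0.92, -0.0]
wrist_force: [0.1, 0.2, -1.8]
opening: 0.609
gripper_force: 52.9
```

```bash
python3 st.py
```

```text
t 28.475 tcp [ 569.16 -244.96  182.84] yaw_y 43.93 tilt [-0.0002  0.0001] F [ 0.1  0.2 -1.8] Mz [-0.    0.04 -0.03] op 51.7 gf 52.892950773239136 q [-0.406  0.503  0.263  1.331 -0.     0.398]
```

Emit:
{"fn": "apply_moves", "kwargs": {
  "commands": [1,-0.001,0.0016,0,0,0,0,1,-0.001,0.0016,-0.005,0,0,0,1,-0.001,0.0016,-0.01,0,0,0,1,-0.001,0.0016,-0.01,0,0,0]
}}

```text
time_s: 28.98
eef_pos: [568.0, -243.5, 174.3]
orientation: [-0.001, 0.391, 0.92, -0.0]
wrist_force: [-0.1, 0.7, -2.6]
opening: 0.61
gripper_force: 52.9
```

```bash
python3 st.py
```

```text
t 28.975 tcp [ 568.02 -243.51  174.27] yaw_y 43.93 tilt [-0.0011  0.0005] F [-0.1  0.7 -2.6] Mz [ 0.01 -0.03 -0.02] op 51.9 gf 52.89329409599304 q [-0.405  0.504  0.243  1.311 -0.     0.399]
```

Emit:
{"fn": "apply_moves", "kwargs": {
  "commands": [1,0,0,-0.004,0,0,0,1,0,0,-0.008,0,0,0,1,0,0,-0.012,0,0,0,1,0,0,-0.012,0,0,0]
}}

```text
time_s: 29.48
eef_pos: [568.3, -243.7, 164.9]
orientation: [-0.0, 0.391, 0.92, -0.0]
wrist_force: [0.3, -0.1, -2.4]
opening: 0.605
gripper_force: 52.9
```

```bash
python3 st.py
```

```text
t 29.475 tcp [ 568.29 -243.68  164.92] yaw_y 43.93 tilt [-0.0005  0.0001] F [ 0.3 -0.1 -2.4] Mz [-0.14 -0.05 -0.04] op 51.4 gf 52.89487659931183 q [-0.405  0.509  0.226  1.288 -0.     0.399]
```

Emit:
{"fn": "apply_moves", "kwargs": {
  "commands": [1,0,0,-0.004,0,0,0,1,0,0,-0.008,0,0,0,1,0,0,-0.0105,0,0,0,1,0,0,-0.0105,0,0,0]
}}

```text
time_s: 29.98
eef_pos: [568.6, -243.9, 158.2]
orientation: [0.001, 0.391, 0.92, -0.0]
wrist_force: [-1.2, -0.7, 4.4]
opening: 0.605
gripper_force: 53.7
```

```bash
python3 st.py
```

```text
t 29.975 tcp [ 568.6  -243.91  158.16] yaw_y 43.93 tilt [ 0.0013 -0.0009] F [-1.2 -0.7  4.4] Mz [0.08 0.4  0.05] op 51.4 gf 53.697935342788696 q [-0.405  0.512  0.213  1.27  -0.     0.399]
```

Emit:
{"fn": "apply_moves", "kwargs": {
  "commands": [1,-0.0004,-0.0002,0,0,0,-0.05,1,-0.0008,-0.0004,0,0,0,-0.1,1,-0.0012,-0.0006,0,0,0,-0.15,1,-0.0016,-0.0007,0,0,0,-0.2,1,-0.002,-0.0008,0,0,0,-0.25]
}}

```text
time_s: 30.6
eef_pos: [567.6, -244.9, 158.2]
orientation: [0.001, 0.715, 0.699, 0.0]
wrist_force: [-0.4, -1.2, 4.0]
opening: 0.607
gripper_force: 53.6
```

Emit:
{"fn": "apply_moves", "kwargs": {
  "commands": [1,-0.0004,0.0001,0,0,0,-0.05,1,-0.0008,0.0003,0,0,0,-0.1,1,-0.0012,0.0005,0,0,0,-0.15,1,-0.0016,0.0007,0,0,0,-0.2,1,-0.002,0.0009,0,0,0,-0.22]
}}

```text
time_s: 31.22
eef_pos: [566.0, -244.3, 158.2]
orientation: [0.001, 0.909, 0.416, 0.001]
wrist_force: [-0.3, -1.7, 3.4]
opening: 0.603
gripper_force: 53.4
```

```bash
python3 st.py
```

```text
t 31.225 tcp [ 566.03 -244.26  158.16] yaw_y -40.82 tilt [ 0.0025 -0.0018] F [-0.3 -1.7  3.4] Mz [-0.26  0.02  0.05] op 51.3 gf 53.36135745048523 q [-4.070e-01  5.060e-01  2.040e-01  1.265e+00 -1.000e-03  1.876e+00]
```

Emit:
{"fn": "apply_moves", "kwargs": {
  "commands": [1,0,0,0,0,0,-0.02,1,0,0,0,0,0,-0.02]
}}

```text
time_s: 31.48
eef_pos: [566.0, -244.2, 158.1]
orientation: [0.001, 0.921, 0.389, 0.001]
wrist_force: [0.0, -1.0, 4.9]
opening: 0.604
gripper_force: 53.4
```

```bash
python3 st.py
```

```text
t 31.475 tcp [ 565.98 -244.17  158.14] yaw_y -44.24 tilt [ 0.0024 -0.0015] F [ 0.  -1.   4.9] Mz [-0.19  0.06 -0.08] op 51.4 gf 53.421040177345276 q [-0.407  0.506  0.204  1.265 -0.     1.936]
```

Emit:
{"fn": "apply_moves", "kwargs": {
  "commands": [1,0,0,0,0,0,-0.02,1,0,0,0,0,0,-0.02]
}}

```text
time_s: 31.72
eef_pos: [566.3, -244.4, 158.1]
orientation: [0.001, 0.933, 0.36, 0.001]
wrist_force: [0.5, -2.5, 5.3]
opening: 0.609
gripper_force: 53.5
```

```bash
python3 st.py
```

```text
t 31.725 tcp [ 566.25 -244.35  158.14] yaw_y -47.76 tilt [ 0.0029 -0.002 ] F [ 0.5 -2.5  5.3] Mz [-0.46 -0.13  0.25] op 51.7 gf 53.517833948135376 q [-4.070e-01  5.070e-01  2.040e-01  1.265e+00 -1.000e-03  1.997e+00]
```

Emit:
{"fn": "apply_moves", "kwargs": {
  "commands": [1,0,0,0,0,0,-0.015,1,0,0,0,0,0,-0.015]
}}

```text
time_s: 31.98
eef_pos: [566.2, -244.3, 158.2]
orientation: [0.001, 0.941, 0.339, 0.001]
wrist_force: [0.6, -3.1, 5.7]
opening: 0.607
gripper_force: 53.5
```

Emit:
{"fn": "apply_moves", "kwargs": {
  "commands": [1,0,0,0,0,0,-0.015,1,0,0,0,0,0,-0.015]
}}

```text
time_s: 32.22
eef_pos: [566.3, -244.3, 158.2]
orientation: [0.002, 0.948, 0.317, 0.001]
wrist_force: [1.9, -2.7, 5.1]
opening: 0.609
gripper_force: 53.5
```

```bash
python3 st.py
```

```text
t 32.225 tcp [ 566.26 -244.31  158.15] yaw_y -53.03 tilt [ 0.0027 -0.0024] F [ 1.9 -2.7  5.1] Mz [-0.64 -0.06  0.96] op 51.8 gf 53.52358818054199 q [-4.070e-01  5.070e-01  2.040e-01  1.265e+00 -1.000e-03  2.090e+00]
```

Emit:
{"fn": "apply_moves", "kwargs": {
  "commands": [-0.6,0,0,0,0,0,0,-0.6,0,0,0,0,0,0,-0.6,0,0,0.03,0,0,0,-0.6,0,0,0.08,0,0,0,-0.6,0,0,0.12,0,0,0]
}}

```text
time_s: 32.85
eef_pos: [565.0, -243.3, 253.7]
orientation: [-0.0, 0.949, 0.315, -0.0]
wrist_force: [0.7, -0.8, 0.1]
opening: 0.802
gripper_force: 0.0
```

Emit:
{"fn": "apply_moves", "kwargs": {
  "commands": [0.2,-0.145,0.25,0,0,0,0.3,0.2,-0.145,0.25,0,0,0,0.3,0.2,-0.145,0.25,0,0,0,0.3,0.2,-0.145,0.25,0,0,0,0.3,0.2,-0.145,0.25,0,0,0,0.3]
}}

```text
time_s: 33.48
eef_pos: [447.1, -41.1, 252.9]
orientation: [-0.001, 0.701, 0.714, -0.0]
wrist_force: [1.1, 0.0, 0.3]
opening: 0.396
gripper_force: 0.0
```

Emit:
{"fn": "apply_moves", "kwargs": {
  "commands": [0.2,0,0,0,0,0,0.3,0.2,0,0,0,0,0,0.3,0.2,0,0,0,0,0,0.3,0.2,0,0,0,0,0,0.3,0.2,0,0,0,0,0,0.3]
}}

```text
time_s: 34.1
eef_pos: [448.7, -43.3, 252.5]
orientation: [-0.001, 0.305, 0.953, 0.0]
wrist_force: [0.3, -0.2, 0.2]
opening: 0.4
gripper_force: 0.0
```

```bash
python3 - <<'E'
import st
from meas import *
T=r.grab_frame("top");S=r.grab_frame("scene")
for nm,f in(("T",T),("S",S)):
    c=(566.5,-242.3);j=jar(f,c,189,144);print("tower",nm,*j,lugs(f,j[2],189),lugs(f,j[0],189))
    P=blob([f],c,32,20,240)[0];print("  top z",np.percentile(P[:,2],[90,98]) if len(P) else 0)
    P=blob([f],(449,-150),60,33,48)[0];print("  cap bar",nm,len(P),((P.min(0)+P.max(0))/2).round(1) if len(P) else 0,pca(P) if len(P)>5 else 0)
def crop(f,p,h,s):
    t=proj(f,[p])[0].astype(int);print(t);i=f["image"][max(t[1]-h,0):t[1]+h,max(t[0]-h,0):t[0]+h];return cv2.resize(i,(s,s),interpolation=cv2.INTER_CUBIC)
save("a8.png",cv2.convertScaleAbs(np.hstack([crop(S,(567,-242,195),25,400),crop(S,(500,-190,60),85,400)]),alpha=1.5))
E
```

```text
t 34.1 tcp [448.73 -43.34 252.46] yaw_y 54.54 tilt [-0.0013  0.0005] F [ 0.3 -0.2  0.2] Mz [-0.05  0.06 -0.  ] op 34.0 gf 0.0 q [-0.097  0.135 -0.07   1.366  0.     0.522]
tower T [ 567.7 -241.5] [ 567.2 -240.4] [ 566.6 -240.9] (107, 166, 60) (np.float64(37.3), np.int64(15), np.float64(0.72)) (np.float64(36.4), np.int64(15), np.float64(0.86))
  top z [200.56801389 204.29257767]
  cap bar T 0 0 0
tower S [ 567.3 -243.5] [ 571.  -243.2] [ 568.9 -243.4] (327, 257, 133) (np.float64(29.0), np.int64(16), np.float64(0.96)) (np.float64(28.0), np.int64(26), np.float64(0.83))
  top z [196.60884528 204.0239832 ]
  cap bar S 118 [ 478.6 -126.    38.9] (np.float64(41.68849097986791), array([12.81458703, 46.20784009]))
[170 228]
[211 248]
```

View pics/a8.png

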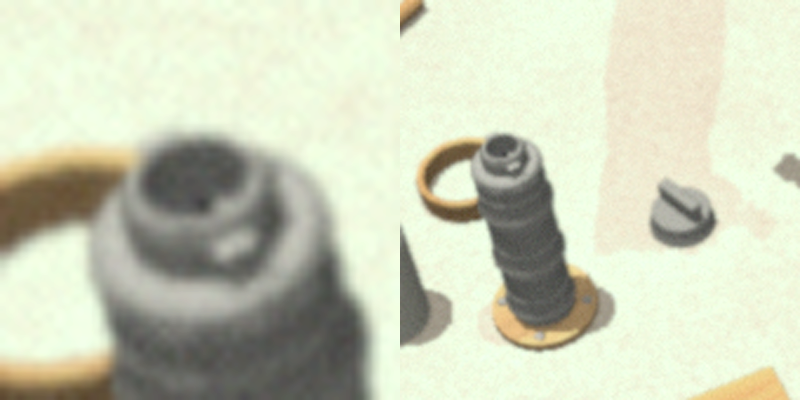

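The tower of three is straight, its top at 204 mm as it must be. The cap has been knocked aside, from (449,-150) to about (478,-126) (crop (683,215)), still upright with its bar at 41.7°. I'll go to its new place.

Emit:
{"fn": "apply_moves", "kwargs": {
  "commands": [0.2,0.0366,-0.1027,0,0,0,0.3,0.2,0.0366,-0.1027,0,0,0,0.3,0.2,0.0366,-0.1027,-0.06,0,0,0.3,0.2,0.0366,-0.1027,-0.12,0,0,0.3,0.2,0.0366,-0.1027,-0.18,0,0,0.3]
}}

```text
time_s: 34.83
eef_pos: [478.3, -125.8, 107.4]
orientation: [0.0, -0.147, 0.989, 0.0]
wrist_force: [0.0, -0.7, 0.2]
opening: 0.398
gripper_force: 0.0
```

Emit:
{"fn": "apply_moves", "kwargs": {
  "commands": [0.2,0,0,0,0,0,0.055,0.2,0,0,0,0,0,0.11,0.2,0,0,-0.02,0,0,0.13,0.2,0,0,-0.03,0,0,0.13,0.2,0,0,-0.03,0,0,0.13]
}}

```text
time_s: 35.45
eef_pos: [477.7, -125.5, 84.2]
orientation: [-0.001, -0.343, 0.939, 0.001]
wrist_force: [0.6, -0.2, 0.8]
opening: 0.399
gripper_force: 0.0
```

```bash
python3 - <<'E'
import st
from m import *
S=r.grab_frame("scene")
P=blob([S],(478,-126),60,33,48)[0];print(len(P),((P.min(0)+P.max(0))/2).round(1),pca(P))
P=blob([S],(478,-126),60,15,24)[0];print("top",((P.min(0)+P.max(0))/2).round(1),np.ptp(P,axis=0))
E
```

```text
t 35.45 tcp [ 477.7  -125.51   84.16] yaw_y 130.08 tilt [-0.0021  0.0006] F [ 0.6 -0.2  0.8] Mz [-0.05 -0.03  0.04] op 33.9 gf 0.0 q [-0.257  0.347 -0.256  0.97   0.    -0.957]
126 [ 480.  -126.2   39.1] (np.float64(41.32811436001015), array([13.20976556, 47.64045046]))
top [ 479.5 -126.3   19.5] [57.24755355 51.69569634  8.82844725]
```

Emit:
{"fn": "apply_moves", "kwargs": {
  "commands": [0.2,0.001,-0.0004,-0.035,0,0,0.008,0.2,0.001,-0.0004,-0.06,0,0,0.008,0.2,0.001,-0.0004,-0.0735,0,0,0.008,0.2,0.001,-0.0004,-0.0735,0,0,0.008,1,0.001,-0.0004,-0.0735,0,0,0.008],
  "grip_force": 40
}}

```text
time_s: 36.12
eef_pos: [480.1, -126.3, 27.0]
orientation: [0.001, -0.355, 0.935, -0.0]
wrist_force: [-0.1, -0.2, 1.4]
opening: 0.203
gripper_force: 0.0
```

Emit:
{"fn": "apply_moves", "kwargs": {
  "commands": [1,0,0,0,0,0,0,1,0,0,0,0,0,0,1,0,0,0,0,0,0,1,0,0,0,0,0,0]
}}

```text
time_s: 36.62
eef_pos: [480.3, -126.3, 27.1]
orientation: [0.001, -0.355, 0.935, -0.001]
wrist_force: [-0.6, 0.9, 5.4]
opening: 0.125
gripper_force: 41.9
```

```bash
python3 st.py
```

```text
t 36.625 tcp [ 480.28 -126.31   27.14] yaw_y 131.64 tilt [ 0.0023 -0.0006] F [-0.6  0.9  5.4] Mz [ 0.04  0.08 -0.01] op 10.6 gf 41.90723240375519 q [-0.257  0.422 -0.321  0.826  0.    -0.984]
```

Emit:
{"fn": "apply_moves", "kwargs": {
  "commands": [1,0,0,0.06,0,0,0,1,0,0,0.13,0,0,0,1,0,0,0.2,0,0,0,1,0,0,0.275,0,0,0,1,0,0,0.275,0,0,0]
}}

```text
time_s: 37.25
eef_pos: [482.1, -126.8, 251.4]
orientation: [0.004, -0.355, 0.935, -0.003]
wrist_force: [0.7, -0.4, -1.9]
opening: 0.128
gripper_force: 41.1
```

Emit:
{"fn": "apply_moves", "kwargs": {
  "commands": [1,0.1086,-0.145,0.01,0,0,-0.059,1,0.1086,-0.145,0.01,0,0,-0.059,1,0.1086,-0.145,0.01,0,0,-0.059,1,0.1086,-0.145,0.01,0,0,-0.059,1,0.1086,-0.145,0.01,0,0,-0.059]
}}

```text
time_s: 37.88
eef_pos: [565.2, -241.2, 252.9]
orientation: [-0.001, -0.268, 0.964, 0.001]
wrist_force: [-0.6, 0.8, 0.2]
opening: 0.129
gripper_force: 41.1
```

```bash
python3 - <<'E'
import st
from m import *
S=r.grab_frame("scene")
t=proj(S,[(567,-242,225)])[0].astype(int);save("a9.png",cv2.convertScaleAbs(cv2.resize(S["image"][t[1]-50:t[1]+50,t[0]-50:t[0]+50],(500,500)),alpha=1.5))
E
```

```text
t 37.875 tcp [ 565.19 -241.16  252.86] yaw_y 121.05 tilt [-0.0026  0.0014] F [-0.6  0.8  0.2] Mz [0.01 0.01 0.03] op 11.0 gf 41.10375702381134 q [-0.403  0.473  0.397  1.497  0.    -0.945]
```

View pics/a9.png

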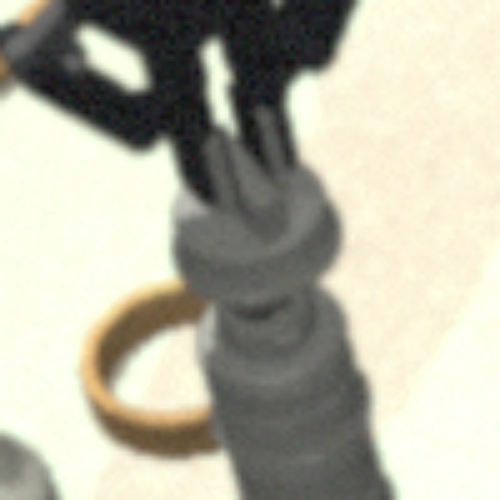

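The cap (258,240) hangs above the top jar's neck (268,330), well in line. Lower in steps.

Emit:
{"fn": "apply_moves", "kwargs": {
  "commands": [1,0.001,-0.0008,0,0,0,0,1,0.001,-0.0008,-0.01,0,0,0,1,0.001,-0.0008,-0.015,0,0,0,1,0.001,-0.0008,-0.015,0,0,0]
}}

```text
time_s: 38.42
eef_pos: [566.6, -242.4, 241.5]
orientation: [-0.0, -0.268, 0.964, 0.0]
wrist_force: [0.0, -0.2, -0.6]
opening: 0.127
gripper_force: 41.1
```

```bash
python3 st.py
```

```text
t 38.425 tcp [ 566.56 -242.38  241.46] yaw_y 121.04 tilt [-0.0012  0.0005] F [ 0.  -0.2 -0.6] Mz [-0.02 -0.01 -0.05] op 10.8 gf 41.10362112522125 q [-0.404  0.477  0.374  1.469  0.    -0.946]
```

Underside is at 214; go down to ~196, then to 189 (TCP 216).

Emit:
{"fn": "apply_moves", "kwargs": {
  "commands": [1,0,0,-0.01,0,0,0,1,0,0,-0.016,0,0,0,1,0,0,-0.023,0,0,0,1,0,0,-0.023,0,0,0]
}}

```text
time_s: 38.92
eef_pos: [566.9, -242.7, 223.2]
orientation: [-0.0, -0.267, 0.964, 0.0]
wrist_force: [0.8, -2.3, -0.4]
opening: 0.124
gripper_force: 41.1
```

```bash
python3 st.py
```

```text
t 38.925 tcp [ 566.92 -242.71  223.23] yaw_y 121.02 tilt [-0.0003  0.0002] F [ 0.8 -2.3 -0.4] Mz [-0.09 -0.15 -0.  ] op 10.6 gf 41.145286560058594 q [-0.405  0.482  0.334  1.423  0.    -0.946]
```

Emit:
{"fn": "apply_moves", "kwargs": {
  "commands": [1,0,0,-0.004,0,0,0,1,0,0,-0.008,0,0,0,1,0,0,-0.01,0,0,0,1,0,0,-0.01,0,0,0]
}}

```text
time_s: 39.42
eef_pos: [567.2, -242.7, 216.2]
orientation: [0.0, -0.267, 0.964, -0.0]
wrist_force: [1.1, -0.6, 2.7]
opening: 0.13
gripper_force: 41.5
```

```bash
python3 st.py
```

```text
t 39.425 tcp [ 567.2  -242.74  216.23] yaw_y 121.03 tilt [ 0.001  -0.0003] F [ 1.1 -0.6  2.7] Mz [-0.05 -0.25  0.01] op 11.0 gf 41.48136377334595 q [-0.404  0.483  0.318  1.405  0.    -0.946]
```

Seated at 216.2 (expected 216.1). Turn clockwise to the stop.

Emit:
{"fn": "apply_moves", "kwargs": {
  "commands": [1,0,0,0,0,0,-0.05,1,0,0,0,0,0,-0.1,1,0,0,0,0,0,-0.15,1,0,0,0,0,0,-0.2,1,0,0,0,0,0,-0.25]
}}

```text
time_s: 40.05
eef_pos: [567.2, -243.0, 216.2]
orientation: [0.001, 0.124, 0.992, -0.0]
wrist_force: [1.0, -2.2, 2.0]
opening: 0.129
gripper_force: 41.5
```

Emit:
{"fn": "apply_moves", "kwargs": {
  "commands": [1,0,0,0,0,0,-0.05,1,0,0,0,0,0,-0.1,1,0,0,0,0,0,-0.15,1,0,0,0,0,0,-0.2,1,0,0,0,0,0,-0.22]
}}

```text
time_s: 40.67
eef_pos: [567.1, -242.9, 216.2]
orientation: [0.0, 0.452, 0.892, -0.0]
wrist_force: [1.1, -2.2, 2.0]
opening: 0.124
gripper_force: 41.5
```

```bash
python3 st.py
```

```text
t 40.675 tcp [ 567.05 -242.88  216.21] yaw_y 36.28 tilt [ 0.0006 -0.0006] F [ 1.1 -2.2  2. ] Mz [-0.06 -0.17  0.08] op 10.6 gf 41.514530181884766 q [-0.405  0.483  0.318  1.405 -0.     0.533]
```

Emit:
{"fn": "apply_moves", "kwargs": {
  "commands": [1,0,0,0,0,0,-0.02,1,0,0,0,0,0,-0.02]
}}

```text
time_s: 40.92
eef_pos: [567.2, -243.0, 216.2]
orientation: [0.001, 0.478, 0.878, -0.0]
wrist_force: [1.0, -0.4, 3.6]
opening: 0.127
gripper_force: 41.6
```

```bash
python3 st.py
```

```text
t 40.925 tcp [ 567.19 -242.97  216.23] yaw_y 32.86 tilt [ 0.0009 -0.0007] F [ 1.  -0.4  3.6] Mz [-0.26 -0.16 -0.04] op 10.8 gf 41.56548500061035 q [-0.405  0.483  0.318  1.405 -0.     0.593]
```

Emit:
{"fn": "apply_moves", "kwargs": {
  "commands": [1,0,0,0,0,0,-0.02,1,0,0,0,0,0,-0.02]
}}

```text
time_s: 41.18
eef_pos: [567.4, -243.2, 216.3]
orientation: [0.001, 0.505, 0.863, -0.0]
wrist_force: [2.5, -1.5, 3.2]
opening: 0.128
gripper_force: 41.6
```

```bash
python3 st.py
```

```text
t 41.175 tcp [ 567.41 -243.21  216.28] yaw_y 29.3 tilt [ 0.0014 -0.0012] F [ 2.5 -1.5  3.2] Mz [-0.37 -0.35 -0.03] op 10.9 gf 41.61071956157684 q [-4.050e-01  4.830e-01  3.180e-01  1.404e+00 -1.000e-03  6.550e-01]
```

Emit:
{"fn": "apply_moves", "kwargs": {
  "commands": [1,0,0,0,0,0,-0.02,1,0,0,0,0,0,-0.02]
}}

```text
time_s: 41.42
eef_pos: [567.5, -243.2, 216.3]
orientation: [0.001, 0.532, 0.847, -0.0]
wrist_force: [1.5, -1.7, 3.7]
opening: 0.123
gripper_force: 41.7
```

```bash
python3 st.py
```

```text
t 41.425 tcp [ 567.5  -243.23  216.34] yaw_y 25.75 tilt [ 0.0016 -0.0013] F [ 1.5 -1.7  3.7] Mz [-0.59 -0.49  0.23] op 10.5 gf 41.72936797142029 q [-4.050e-01  4.830e-01  3.190e-01  1.404e+00 -1.000e-03  7.170e-01]
```

Emit:
{"fn": "apply_moves", "kwargs": {
  "commands": [1,0,0,0,0,0,-0.02,1,0,0,0,0,0,-0.02]
}}

```text
time_s: 41.68
eef_pos: [567.5, -243.0, 216.3]
orientation: [0.001, 0.558, 0.83, -0.0]
wrist_force: [1.9, -2.0, 5.0]
opening: 0.128
gripper_force: 42.6
```

```bash
python3 st.py
```

```text
t 41.675 tcp [ 567.48 -243.01  216.31] yaw_y 22.21 tilt [ 0.0014 -0.0011] F [ 1.9 -2.   5. ] Mz [-0.63 -0.55  0.53] op 10.9 gf 42.59563386440277 q [-0.404  0.483  0.318  1.404 -0.     0.779]
```

Emit:
{"fn": "apply_moves", "kwargs": {
  "commands": [0.2,0,0,0,0,0,0,0.2,0,0,0,0,0,0,0.2,0,0,0.02,0,0,0,0.2,0,0,0.06,0,0,0,0.2,0,0,0.08,0,0,0]
}}

```text
time_s: 42.3
eef_pos: [566.8, -242.4, 280.6]
orientation: [-0.0, 0.559, 0.829, 0.0]
wrist_force: [0.1, -0.4, -0.4]
opening: 0.399
gripper_force: 0.0
```

Emit:
{"fn": "apply_moves", "kwargs": {
  "commands": [0.2,-0.2,0.2,0,0,0,0,0.2,-0.2,0.2,0,0,0,0,0.2,-0.2,0.2,0,0,0,0,0.2,-0.2,0.2,0,0,0,0,0.2,-0.2,0.2,0,0,0,0]
}}

```text
time_s: 42.92
eef_pos: [404.5, -81.0, 279.7]
orientation: [-0.001, 0.558, 0.83, -0.0]
wrist_force: [1.0, -0.4, 0.3]
opening: 0.399
gripper_force: 0.0
```

```bash
python3 - <<'E'
import st
from meas import *
T=r.grab_frame("top");S=r.grab_frame("scene")
for nm,f in(("T",T),("S",S)):
    P=blob([f],(567,-242),40,219,240)[0];print("bar",nm,((P.min(0)+P.max(0))/2).round(1),np.percentile(P[:,2],98),pca(P))
    for zs,zu in((84,24),(144,84),(189,144)):
        sd,_,_=fit(f,(567,-242),zs,zu);print("  axis",circ(sd,26.5).round(1))
save("a10.png",cv2.convertScaleAbs(S["image"],alpha=1.4))
E
```

```text
t 42.925 tcp [404.53 -81.   279.69] yaw_y 22.19 tilt [-0.0015  0.0008] F [ 1.  -0.4  0.3] Mz [ 0.02  0.03 -0.01] op 33.9 gf 0.0 q [-0.198  0.05  -0.095  1.427  0.     0.986]
bar T [ 567.2 -241.1  225.6] 231.51628891962287 (np.float64(118.66079146698041), array([12.65120422, 45.57556159]))
  axis [ 566.3 -241.4]
  axis [ 567.9 -240.9]
  axis [ 567.6 -241.6]
bar S [ 568.5 -243.3  225.9] 231.44901536831898 (np.float64(116.901111478444), array([12.52554174, 46.65404513]))
  axis [ 566.1 -243.4]
  axis [ 567.7 -242.9]
  axis [ 567.3 -243.3]
```

View pics/a10.png

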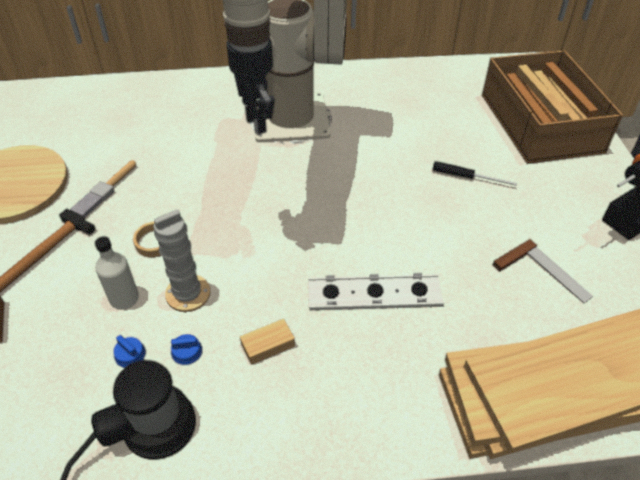

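The tower stands complete at (178,260), cap top at 229 mm (reading biased +2 as before), rail empty, everything else in place.

```bash
python3 -c "
from cell import r
print(r.finish_job())"
```

```text
the job is handed in; nothing more can be done
None
```

The tower is rebuilt and handed in: both deep jars are on the foot, the one shallow jar present is above them, and the cap is on top. I turned each clockwise to a firm stop; each turned slightly past 90°, so the cap's bar ends about 14° past the foot's x axis, which I took as lock play adding up.

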